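# Lay out a dismantled sink trap on its marked pads

### The job

The sink trap has been taken apart and cleaned, and its four white fittings (U-bend, elbow, tee and slip nut) lie about the bench among the round grey layout pads. Set each fitting down flat on the pad that bears its own black outline, centred in the outline and turned the way the outline shows, so that the trap can be put together again in a moment. Leave all four lying free and still.

Things in the scene. Friction and masses are not known exactly. Their poses are not given: they have to be found in the camera images.
- ubend_mid (a point): White U-bend lying flat, 80 (x) by 108 (y) by 34 mm high, 140 g. Point: centre of the round collar in the middle of its curved end, 17 mm up. x runs from there to the open ends, z up. Its two legs run along x at y = -37 and 37 mm; each ends in a round collar, 34 mm diameter, x = 41 to 63 mm, axis 17 mm up: grip one, closing along y (40 mm are clear between them).
- elbow_mid (a point): White 90 degree elbow, L-shaped, lying flat, 34 mm high, 90 g. Point: centre of the corner, 17 mm up. One leg runs along +x, the other along +y, each 55 mm from the point; each ends in a round collar, 34 mm diameter, 33 to 55 mm from the point: grip either across its leg. z up.
- tee_mid (a point): White tee, T-shaped, lying flat, 34 mm high, 120 g. Point: where the axes of its legs meet, 17 mm up. The run lies along y, 50 mm each way; the branch runs 50 mm along +x. Each leg ends in a round collar, 34 mm diameter, 28 to 50 mm from the point: grip the branch's, closing along y. z up.
- nut_mid (a point): White slip nut, a finely ribbed round ring lying flat, 60 mm outer and 42 mm inner diameter, 26 mm high, 50 g. Point: its centre, 13 mm up. z up. Grip across the outside; its turn does not matter.
- pad_ubend: Round grey layout pad, 140 mm diameter, 5 mm thick, fixed, with the black flat outline of the U-bend. Origin: centre of its underside, on the bench. In the U-bend's proper place its point (ubend_mid) stands at x = -29, y = 0, z = 22 mm of this frame and its axes are parallel to the pad's, same directions (open ends towards +x).
- pad_elbow: Round grey layout pad, 140 mm diameter, 5 mm thick, fixed, with the black flat L-shaped outline of the elbow. Origin: centre of its underside. In its proper place elbow_mid stands at x = -17, y = -17, z = 22 mm of this frame with its axes parallel to the pad's, same directions (legs towards +x and +y).
- pad_tee: Round grey layout pad, 140 mm diameter, 5 mm thick, fixed, with the black flat T-shaped outline of the tee. Origin: centre of its underside. In its proper place tee_mid stands at x = -12, y = 0, z = 22 mm of this frame with its axes parallel to the pad's, same directions (branch towards +x).
- pad_nut: Round grey layout pad, 140 mm diameter, 5 mm thick, fixed, with a black ring as outline of the slip nut. Origin: centre of its underside. In its proper place nut_mid stands at x = 0, y = 0, z = 18 mm of this frame.

How it is judged:
By the outcome, as a careful person would: the job done as asked, in the order asked, and still so for the second after the job is handed in, with the robot touching nothing.
It also fails if it takes over 106 s, if anything falls off the work surface, if the arm or the gripper's body presses on something with over 40 N, if the wrist force passes 120 N, or if a joint passes its speed limit or range.

### The arm

A 6-joint arm with a two-finger parallel gripper is mounted at the origin on the work surface. World frame = base frame: x ahead of the robot, y to its left, z up, the work surface at z = 0. Lengths are in mm, angles in rad, forces in N, time in s.
With the tool pointing down it reaches from about 350 to 975 mm from the base axis. Payload 7.1 kg.
Tool frame: the origin (TCP) lies at the very end of the fingers, on their centre line; the grasp point (between the pads) lies 19 mm behind it; y points along the fingers, z is the direction in which the jaws open and shut, and the axes are right-handed (so a half turn about y gives the same grasp; the last joint's range is limited). The gripper opens to 88 mm and grips with 3 to 60 N. Pads are 20 mm wide; open, the fingers measure 115 mm over their backs; the gripper's body (75 mm by 178 mm) begins 61 mm behind the grasp point.
Start: joints at [-0.019, 0.423, 1.63, -0, 1.089, -0.019], TCP at [624.984, 0.026, 222.675] pointing down, gripper open.
Joint ranges: [-3, 3], [-0.9, 2.11], [0.09, 2.58], [-1.31, 4.45], [0.11, 2.69], [-2.54, 2.54]. Speed limits (rad/s): [2.39, 2.39, 3.01, 3.14, 3.14, 3.14].

### API

Orientations are given as a rotation vector (axis times angle).
In Python, from workcell import ctrl gives the robot as it stands.
- The arm moves only by the shell command python3 -m jog 'ROWS'. ROWS is JSON, a list of rows, each a list of 3 entries, a list of its own where there are three numbers: the opening, from 0 (shut) to 1 (fully open), then the shift along the tool's x, y, z in cm, then the turn, a rotation vector about the tool's x, y, z in rad. In form: [[claw, [dx, dy, dz], [wx, wy, wz]], ...]. A call has 1 to 8 rows; each row is the pose to reach, as a shift and turn from the pose commanded when the call began, along the tool's axes at that moment; what a row does not reach only later rows make up. A row lasts 1/10 s, in which the tool goes at most 50 mm and 8.59 degrees, less where a joint would pass 70% of its speed; a pose out of reach is approached as far as the arm can. A call with a gripper value outside its range is refused whole. The fingers move at their own pace and stop on an object; the grip force is fixed at half the most. Time passes only in rows, so rows that repeat a pose let the fingers close. It gives the time, the measured TCP pose, the force and the opening at its end, in the units of the state.
- ctrl.get_obs(): the state, without advancing time (a new reading comes with each control period).
- ctrl.get_image(name): name is "scene" or "side" or "wrist"; returns a dict with "color" (400x640x3 uint8, red, green, blue), "z_map" (400x640 float32, mm along the optical axis (not along the pixel's ray), 0 where there is no reading), "fx", "fy", "cx", "cy" (pixels), "dist_coeffs" ([k1, k2, p1, p2, k3] as OpenCV has them; the pictures are not rectified), "pose" (4x4, takes a point from camera to world coordinates). Camera axes: x right, y down, z forward; pixel columns grow to the right and rows downward; lengths in mm; the calibration is good to about 2 mm. A picture is of the moment at which its call begins.
- ctrl.close_job(): hands the job in, once; it reports no verdict.
The state is a dict: "t": time; "qpos": joint angles; "qvel": joint speeds; "joint_torque": joint torques, N m; "ee_pos": TCP position; "orientation": TCP orientation; "ft_force": force on the tool from outside, world axes, zero at the start; "moment": the same for the moment, N m; "width": finger opening in mm.
Only numpy, scipy, OpenCV 4.12 (cv2) and the standard library are available. Lean on these libraries where they do the work, as an engineer would, in place of code of your own. Each camera call takes 0.05 s, during which the arm holds its last target.

## Working session

There is one attempt and no reset: what is moved stays moved. The work goes in short steps, Python scripts to look and compute and a shell command to move; the robot and the scene stay as the last step left them, time stands still between calls to the robot, and variables do not carry over. Pictures are saved under pics/ and viewed, and the job is handed in when it is done.

```bash
mkdir -p pics; ls
python3 - <<'E'
from workcell import ctrl
import cv2,numpy as np
o=ctrl.get_obs()
for k,v in o.items(): print(k,v)
for n in ["scene","side","wrist"]:
    im=ctrl.get_image(n); cv2.imwrite(f"pics/{n}0.png",im["color"][:,:,::-1])
    np.savez(f"{n}0.npz",**im)
    print(n,im["fx"],im["fy"],im["cx"],im["cy"],im["dist_coeffs"]);print(np.round(im["pose"],3))
E
```

```text
pics
t 0.0
qpos [-1.89428244e-02  4.23811032e-01  1.63067632e+00 -1.12544802e-05
  1.08860666e+00 -1.90111467e-02]
qvel [-0.00022149 -0.00151945  0.00019078 -0.00167266 -0.00161462  0.00039725]
joint_torque [ 1.28069914e-03 -5.44622147e+01 -2.73670936e+01  6.42951974e-02
  2.27214623e-02 -1.51321510e-04]
ee_pos [6.24449226e+02 6.88001727e-02 2.21925687e+02]
orientation [-1.21032616  1.21025962 -1.20842159]
ft_force [ 0.2767963  -0.89468675  0.45455116]
moment [-0.0268678  -0.00819528 -0.00766095]
width 87.84546621674464
scene 511.71921336674546 511.71921336674546 324.63846628535924 197.05852284289682 [-0.15573779  0.          0.          0.          0.        ]
[[-4.150000e-01  7.590000e-01 -5.020000e-01  1.137286e+03]
 [ 9.100000e-01  3.360000e-01 -2.430000e-01  2.914350e+02]
 [-1.600000e-02 -5.570000e-01 -8.300000e-01  1.085937e+03]
 [ 0.000000e+00  0.000000e+00  0.000000e+00  1.000000e+00]]
side 419.06032869609186 419.06032869609186 309.7487319626648 193.07843430361598 [0.00413269 0.         0.         0.         0.        ]
[[-9.71000e-01 -1.32000e-01  1.97000e-01  2.64692e+02]
 [-2.37000e-01  6.09000e-01 -7.57000e-01  9.68124e+02]
 [-2.00000e-02 -7.82000e-01 -6.23000e-01  8.12945e+02]
 [ 0.00000e+00  0.00000e+00  0.00000e+00  1.00000e+00]]
wrist 285.166034211706 285.166034211706 322.5569907299209 200.3697544787902 [0.00927941 0.         0.         0.         0.        ]
[[ 1.00000e+00  0.00000e+00 -1.00000e-03  6.26005e+02]
 [-0.00000e+00 -9.57000e-01 -2.90000e-01  7.86480e+01]
 [-1.00000e-03  2.90000e-01 -9.57000e-01  3.83722e+02]
 [ 0.00000e+00  0.00000e+00  0.00000e+00  1.00000e+00]]
```

View pics/scene0.png

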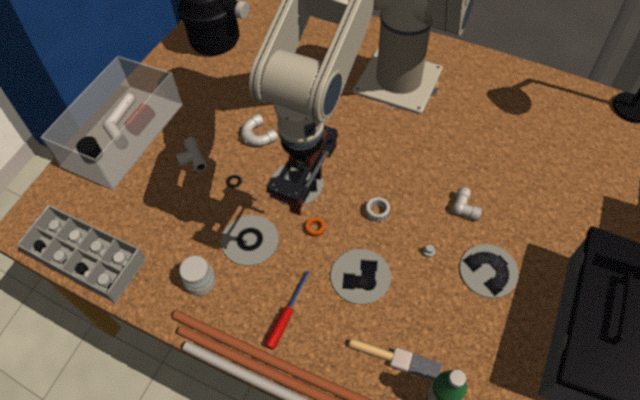

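View pics/side0.png

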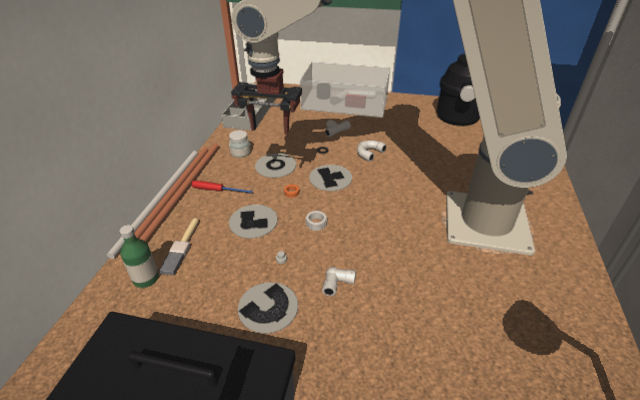

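View pics/wrist0.png

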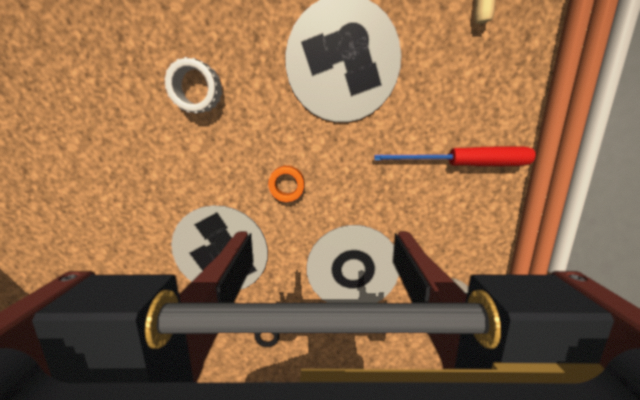

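The U-bend is near (258,132), the nut at (377,209), an elbow or tee at (467,206), and a shaded fitting at (192,155). The pads are at (250,240), (360,276), (489,270), and partly under the gripper at (300,182). I'll zoom in on these.

Run:
```python
import cv2,numpy as np
im=cv2.imread("pics/scene0.png")
def crop(a,x,y,w,h): return cv2.resize(a[y:y+h,x:x+w],(400,300),interpolation=cv2.INTER_CUBIC)
s=cv2.imread("pics/side0.png")
a=np.vstack([np.hstack([crop(im,150,110,140,105),crop(im,430,170,80,60)]),np.hstack([crop(s,300,105,100,75),crop(s,300,250,80,60)])])
a=cv2.convertScaleAbs(a,alpha=1.2,beta=10)
cv2.imwrite("pics/zoom0.png",a)
```

```text
(no output)
```

View pics/zoom0.png

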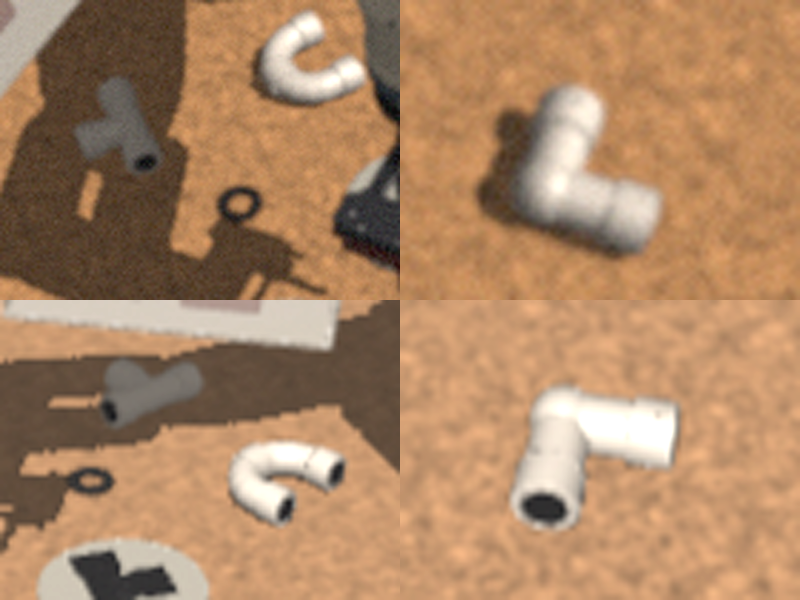

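The upper-left crop shows the tee in shadow at about (192,155). The L at (467,206) is the elbow. Next I'll fit shape models to the depth points for the fittings, and to the outline pixels for the pads.

```bash
cat > h.py <<'E'
import cv2,numpy as np
from scipy.optimize import least_squares
from scipy.spatial.transform import Rotation as R
def grab(n,tag):
    from workcell import ctrl
    im=ctrl.get_image(n); cv2.imwrite(f"pics/{n}{tag}.png",im["color"][:,:,::-1]); np.savez(f"{n}{tag}.npz",**im); return im
def load(f): return dict(np.load(f+".npz"))
def rays(im):
    K=np.array([[im["fx"],0,im["cx"]],[0,im["fy"],im["cy"]],[0,0,1]],float)
    v,u=np.mgrid[0:400,0:640]
    p=cv2.undistortPoints(np.stack([u,v],-1).reshape(-1,1,2).astype(np.float64),K,np.array(im["dist_coeffs"],float)).reshape(400,640,2)
    return np.dstack([p,np.ones((400,640))])
def world(im):
    P=rays(im)*im["z_map"][...,None]; T=im["pose"]
    W=P@T[:3,:3].T+T[:3,3]; W[im["z_map"]<=0]=np.nan; return W
def plane(im,z):
    T=im["pose"]; d=rays(im)@T[:3,:3].T; return T[:3,3]+d*((z-T[2,3])/d[...,2:3])
def project(im,p):
    T=im["pose"]; K=np.array([[im["fx"],0,im["cx"]],[0,im["fy"],im["cy"]],[0,0,1]],float)
    Ti=np.linalg.inv(T); r,_=cv2.Rodrigues(Ti[:3,:3])
    return cv2.projectPoints(np.asarray(p,float).reshape(-1,1,3),r,Ti[:3,3],K,np.array(im["dist_coeffs"],float))[0].reshape(-1,2)
RP=13.5
def seg(p,a,b,r):  # flat-ended capped cylinder approx distance
    a=np.array(a,float);b=np.array(b,float);L=np.linalg.norm(b-a);u=(b-a)/L
    s=(p-a)@u; rad=np.linalg.norm(p-a-s[:,None]*u,axis=1)
    dx=np.maximum(-s,s-L); dr=rad-r
    return np.where((dx>0)&(dr>0),np.hypot(np.maximum(dx,0),np.maximum(dr,0)),np.maximum(dx,dr))
def sdf(kind,p):
    if kind=="elbow":
        D=[seg(p,(0,0,0),(55,0,0),RP),seg(p,(0,0,0),(0,55,0),RP),seg(p,(33,0,0),(55,0,0),17),seg(p,(0,33,0),(0,55,0),17),np.linalg.norm(p,axis=1)-17]
    elif kind=="tee":
        D=[seg(p,(0,-50,0),(0,50,0),RP),seg(p,(0,0,0),(50,0,0),RP),seg(p,(28,0,0),(50,0,0),17),seg(p,(0,28,0),(0,50,0),17),seg(p,(0,-50,0),(0,-28,0),17)]
    elif kind=="ubend":
        D=[seg(p,(37,37*s,0),(63,37*s,0),RP) for s in(-1,1)]+[seg(p,(41,37*s,0),(63,37*s,0),17) for s in(-1,1)]
        q=p-np.array([37,0,0]); rho=np.hypot(q[:,0],q[:,1])
        t=np.hypot(rho-37,q[:,2])-RP; D.append(np.where(q[:,0]<0,t,99))
        D.append(seg(p,(0,-11,0),(0,11,0),17))
    else:
        rho=np.hypot(p[:,0],p[:,1]); dr=np.maximum(rho-30,21-rho); dz=np.abs(p[:,2])-13
        return np.where((dr>0)&(dz>0),np.hypot(dr,dz),np.maximum(dr,dz))
    return np.min(D,axis=0)
H={"elbow":17,"tee":17,"ubend":17,"nut":13}
def fit(kind,pts,base=0,yaws=None,c0=None):
    best=None
    c=np.nanmedian(pts[:,:2],0) if c0 is None else c0
    for y0 in (np.arange(0,6.28,.4) if yaws is None else yaws):
        def f(v):
            q=pts-[v[0],v[1],base+H[kind]+v[3]]; cs,sn=np.cos(v[2]),np.sin(v[2])
            return sdf(kind,np.c_[q[:,0]*cs+q[:,1]*sn,-q[:,0]*sn+q[:,1]*cs,q[:,2]])
        off={"elbow":(17,17),"tee":(12,0),"ubend":(25,0),"nut":(0,0)}[kind]
        st=[c[0]-off[0]*np.cos(y0)+off[1]*np.sin(y0),c[1]-off[0]*np.sin(y0)-off[1]*np.cos(y0),y0,0]
        r=least_squares(f,st,loss="soft_l1",f_scale=1.5,x_scale=[10,10,.2,2])
        if best is None or r.cost<best.cost: best=r
        if kind=="nut": break
    return best.x, np.sqrt(2*best.cost/len(pts))
def pts_near(W,c,rad=75,zmin=6,zmax=60):
    m=(np.hypot(W[...,0]-c[0],W[...,1]-c[1])<rad)&(W[...,2]>zmin)&(W[...,2]<zmax)
    return W[m]
E
cat > m0.py <<'E'
from h import *
ims={n:load(n+"0") for n in("scene","side","wrist")}
px={"ubend":(258,138),"elbow":(466,206),"tee":(192,155),"nut":(377,201)}
Ws={n:world(i) for n,i in ims.items()}
for k,(u,v) in px.items():
    c=plane(ims["scene"],15)[v,u]
    for n in ims:
        p=pts_near(Ws[n],c); p=p[p[:,2]<40]
        if len(p)<40: continue
        if n=="wrist" and k!="nut": continue
        x,e=fit(k,p); print(k,n,len(p),np.round(x,3),"rms",round(e,2))
ppx={"pad_nut":(250,240),"pad_elbow":(361,276),"pad_ubend":(489,270)}
for k,(u,v) in ppx.items():
    for n in ims:
        P=plane(ims[n],5); c=plane(ims["scene"],5)[v,u]
        col=ims[n]["color"].astype(int)
        m=np.hypot(P[...,0]-c[0],P[...,1]-c[1])<66
        print(k,n,np.round(c,1),m.sum(), np.nanmedian(Ws[n][m][:,2]) if m.any() else 0)
E
python3 m0.py
```

```text
ubend scene 637 [ 393.58  -298.309    2.634    0.551] rms 1.73
ubend side 367 [ 397.787 -296.709    2.65    -1.004] rms 1.52
elbow scene 539 [384.045 297.557   1.605   0.509] rms 1.84
elbow side 571 [388.196 298.001   1.605  -0.493] rms 1.17
tee scene 561 [ 503.491 -402.89    -0.683    0.821] rms 1.68
tee side 262 [ 508.228 -401.872    5.598   -0.852] rms 1.8
nut scene 345 [4.7424500e+02 1.1764000e+02 8.9742452e+04 4.2000000e-01] rms 2.23
nut side 283 [ 4.7415500e+02  1.2133100e+02 -2.8595892e+04 -8.4600000e-01] rms 1.8
nut wrist 1619 [ 4.69834e+02  1.10944e+02  1.64077e+02 -3.81000e-01] rms 0.69
pad_nut scene [ 671.3 -138.9    5. ] 2016 5.540978354109143
pad_nut side [ 671.3 -138.9    5. ] 679 3.785066392978024
pad_nut wrist [ 671.3 -138.9    5. ] 5497 4.910115867479647
pad_elbow scene [649.9 142.7   5. ] 2331 5.439642107754253
pad_elbow side [649.9 142.7   5. ] 1115 4.467000506770148
pad_elbow wrist [649.9 142.7   5. ] 10337 4.849773122557565
pad_ubend scene [515.4 413.9   5. ] 2174 5.366559972413029
pad_ubend side [515.4 413.9   5. ] 2125 4.8052007281302735
pad_ubend wrist [515.4 413.9   5. ] 0 0
```

```bash
cat > pads.py <<'E'
from h import *
OFF={"elbow":(-17,-17),"tee":(-12,0),"ubend":(-29,0),"nut":(0,0)}
def padfit(im,kind,c,occl=None,verbose=True):
    """c approx centre; returns pad cx,cy, yaw"""
    P=plane(im,5); col=im["color"].astype(float); g=col.mean(2)
    r=np.hypot(P[...,0]-c[0],P[...,1]-c[1])
    sat=col.max(2)-col.min(2)
    near=r<85
    grey=(near&(sat<45)).astype(np.uint8)
    n,l,st,_=cv2.connectedComponentsWithStats(grey)
    i=1+np.argmax(st[1:,4]); gm=(l==i).astype(np.uint8)
    cs=max(cv2.findContours(gm,cv2.RETR_EXTERNAL,cv2.CHAIN_APPROX_NONE)[0],key=len)[:,0]
    q=P[cs[:,1],cs[:,0]][:,:2]
    q=q[np.abs(np.hypot(*(q-c).T)-70)<14]
    f=lambda v:np.hypot(q[:,0]-v[0],q[:,1]-v[1])-v[2]
    s=least_squares(f,[c[0],c[1],70],loss="soft_l1",f_scale=1); cc=s.x[:2]
    r=np.hypot(P[...,0]-cc[0],P[...,1]-cc[1])
    inner=r<66
    thr=cv2.threshold(g[inner].astype(np.uint8).reshape(-1,1),0,255,cv2.THRESH_OTSU)[0]
    bm=(inner&(g<thr)).astype(np.uint8)
    cts=[k[:,0] for k in cv2.findContours(bm,cv2.RETR_LIST if kind=="nut" else cv2.RETR_EXTERNAL,cv2.CHAIN_APPROX_NONE)[0] if len(k)>8]
    k=np.vstack(cts); b=P[k[:,1],k[:,0]][:,:2]
    # exclude contour pixels' half-pixel inward bias: leave as free offset d
    best=None
    for y0 in np.arange(0,6.28,.4):
        def f(v):
            o=np.array(OFF[kind],float); d=b-v[:2]; cs_,sn=np.cos(v[2]),np.sin(v[2])
            L=np.c_[d[:,0]*cs_+d[:,1]*sn,-d[:,0]*sn+d[:,1]*cs_,np.zeros(len(d))]
            L[:,:2]-=o
            return sdf(kind,L)-v[3]
        r_=least_squares(f,[cc[0],cc[1],y0,-1],loss="soft_l1",f_scale=1,x_scale=[5,5,.2,1])
        if best is None or r_.cost<best.cost: best=r_
        if kind=="nut":break
    if verbose: print("  disc",np.round(s.x,1),"cost",round(np.sqrt(2*s.cost/len(q)),2),"outline",np.round(best.x,3),"rms",round(np.sqrt(2*best.cost/len(b)),2),"n",len(b))
    return s.x,best.x
E
python3 - <<'E'
from pads import *
c={"nut":(671,-139),"elbow":(650,143),"ubend":(515,414)}
for k,v in c.items():
    for n in("scene","side","wrist"):
        if k=="ubend" and n=="wrist": continue
        print(k,n); padfit(load(n+"0"),k,np.array(v))
im=load("side0");P=plane(im,5);print("tee pad c",P[177,331]); print("tee side"); padfit(im,"tee",P[177,331][:2])
im=load("wrist0");print("tee wrist"); padfit(im,"tee",P[177,331][:2])
E
```

```text
nut scene
  disc [ 670.7 -143.2   69.9] cost 1.93 outline [ 674.527 -163.297   48.777    8.889] rms 3.34 n 175
nut side
  disc [ 671.3 -141.9   71.7] cost 2.27 outline [ 683.062 -160.564 -278.11     8.957] rms 3.05 n 90
nut wrist
  disc [ 674.1 -146.1   72.4] cost 2.51 outline [ 6.912890e+02 -1.583460e+02  7.997891e+04  1.504600e+01] rms 4.08 n 350
elbow scene
  disc [649.3 140.3  69.2] cost 0.66 outline [648.013 140.7     3.48    0.851] rms 0.67 n 118
elbow side
  disc [650.3 143.6  69.3] cost 0.95 outline [6.51372e+02 1.40839e+02 3.48000e+00 6.03000e-01] rms 0.88 n 82
elbow wrist
  disc [649.6 137.6  68.4] cost 0.85 outline [649.856 139.207   3.474   2.145] rms 0.33 n 249
ubend scene
  disc [515.4 413.3  70. ] cost 2.1 outline [513.978 413.555   5.732   1.252] rms 0.65 n 144
ubend side
  disc [516.5 416.3  69.8] cost 1.96 outline [517.632 413.304  -0.555   1.846] rms 0.76 n 143
tee pad c [ 472.70732768 -108.99917854    5.        ]
tee side
  disc [ 475.5 -108.6   69. ] cost 1.01 outline [ 4.75905e+02 -1.12477e+02  3.64400e+00  3.67000e-01] rms 1.15 n 77
tee wrist
  disc [ 474.9 -113.6   68.6] cost 1.59 outline [ 4.76993e+02 -1.18171e+02  7.50000e-02  9.18200e+00] rms 3.02 n 241
```

```bash
cat > go.py <<'E'
import sys,numpy as np
from scipy.spatial.transform import Rotation as R
from workcell import ctrl
R0=R.from_rotvec([-1.2092,1.2092,-1.2092])
def to(x,y,z,yaw):
    o=ctrl.get_obs(); p=np.array(o["ee_pos"]); q=R.from_rotvec(o["orientation"])
    cy=(q*R0.inv()).as_rotvec()
    d=q.inv().apply(np.array([x,y,z])-p)/10
    T=R.from_rotvec([0,0,yaw])*R0
    w=(q.inv()*T).as_rotvec()
    print("at",np.round(p,1),"yaw",np.round(cy,3),"q",np.round(o["qpos"],2),"w",round(o["width"],1),"F",np.round(o["ft_force"],1),"t",round(o["t"],2))
    print("shift cm",np.round(d,2),"turn",np.round(w,3),"rows>=",int(max(np.ceil(np.linalg.norm(d)/5),np.ceil(np.degrees(np.linalg.norm(w))/8.59))))
a=[float(v) for v in sys.argv[1:]]
if __name__=="__main__":
    print(np.round(R0.as_matrix(),2).tolist()); to(*a)
E
python3 go.py 384.5 342 220 0.034
python3 - <<'E'
from h import *
W=world(load("scene0"))
for u,v in[(570,290),(440,385),(197,275),(60,240),(430,250),(560,360)]: print(u,v,np.round(W[v,u],0))
E
```

```text
[[-0.0, -0.0, 1.0], [-1.0, -0.0, -0.0], [0.0, -1.0, -0.0]]
at [624.6   0.  222.1] yaw [ 0.     0.001 -0.   ] q [-0.02  0.42  1.63  0.    1.09 -0.02] w 87.9 F [ 0.6  0.5 -0.3] t 0.15
shift cm [-34.2    0.24 -24.01] turn [ 0.001 -0.034 -0.   ] rows>= 9
570 290 [529. 590.  70.]
440 385 [849. 380. 116.]
197 275 [ 827. -176.   74.]
60 240 [ 887. -553.   46.]
430 250 [532. 268.  25.]
560 360 [709. 590. 105.]
```

```bash
python3 -m jog '[[1,[-34.2,0.2,-24.0],[0,-0.034,0]],[1,[-34.2,0.2,-24.0],[0,-0.034,0]],[1,[-34.2,0.2,-24.0],[0,-0.034,0]],[1,[-34.2,0.2,-24.0],[0,-0.034,0]],[1,[-34.2,0.2,-24.0],[0,-0.034,0]],[1,[-34.2,0.2,-24.0],[0,-0.034,0]],[1,[-34.2,0.2,-24.0],[0,-0.034,0]],[1,[-34.2,0.2,-24.0],[0,-0.034,0]]]'; python3 go.py 384.5 342 220 0.034
```

```text
t: 0.95
ee_pos: [393.7, 328.8, 220.8]
orientation: [-1.225, 1.184, -1.184]
ft_force: [1.0, 0.7, -0.1]
width: 87.9
[[-0.0, -0.0, 1.0], [-1.0, -0.0, -0.0], [0.0, -1.0, -0.0]]
at [393.7 328.8 220.8] yaw [ 0.    -0.     0.034] q [0.67 0.26 1.88 0.   1.   0.64] w 87.9 F [ 1.   0.7 -0.1] t 0.95
shift cm [-1.35  0.08 -0.88] turn [-0. -0. -0.] rows>= 1
```

```bash
python3 -m jog '[[1,[0,0,0],[0,0,0]],[1,[0,0,0],[0,0,0]]]'; python3 go.py 384.5 342 220 0.034
cat > m1.py <<'E'
import sys
from pads import *
tag=sys.argv[1]; what=sys.argv[2:]
C={"elbow":(386,298),"tee":(506,-402),"ubend":(396,-297),"nut":(474,118)}
PC={"nut":(671,-142),"elbow":(650,140),"ubend":(515,414),"tee":(475,-112)}
ims={n:grab(n,tag) for n in("scene","side","wrist")}
W={n:world(i) for n,i in ims.items()}
for k in what:
    for n in ims:
        if k[0]=="p":
            kk=k[4:]; uv=project(ims[n],[[*PC[kk],5]])[0]
            if not(30<uv[0]<610 and 30<uv[1]<370): continue
            print(k,n)
            try: padfit(ims[n],kk,np.array(PC[kk]))
            except Exception as e: print("fail",e)
        else:
            p=pts_near(W[n],C[k],rad=90 if k!="nut" else 50,zmax=42)
            if len(p)<100: continue
            x,e=fit(k,p); print(k,n,len(p),np.round(x,3),"rms",round(e,2))
E
python3 m1.py 1 elbow tee ubend nut pad_nut pad_tee pad_elbow pad_ubend
```

```text
t: 1.15
ee_pos: [394.4, 328.2, 220.6]
orientation: [-1.227, 1.182, -1.182]
ft_force: [-0.4, 0.8, 0.4]
width: 87.6
[[-0.0, -0.0, 1.0], [-1.0, -0.0, -0.0], [0.0, -1.0, -0.0]]
at [394.4 328.2 220.6] yaw [-0.     0.     0.037] q [ 0.67  0.26  1.88 -0.    1.    0.63] w 87.6 F [-0.4  0.8  0.4] t 1.15
shift cm [-1.41  0.06 -0.94] turn [0.    0.003 0.   ] rows>= 1
elbow scene 543 [3.83964e+02 2.97332e+02 1.59700e+00 3.83000e-01] rms 2.14
elbow side 569 [388.355 298.056   1.612  -0.482] rms 1.16
elbow wrist 2011 [3.85968e+02 2.95620e+02 1.60100e+00 7.00000e-03] rms 0.74
tee scene 566 [ 503.893 -402.786    5.573    0.66 ] rms 1.84
ubend scene 645 [ 392.824 -299.163    2.609    0.727] rms 1.86
ubend side 372 [ 397.769 -296.798    2.647   -0.902] rms 1.52
nut scene 340 [ 4.69021e+02  1.12197e+02 -1.84929e+02 -9.90000e-02] rms 1.25
nut side 278 [ 4.719450e+02  1.217530e+02  3.994552e+03 -5.180000e-01] rms 1.74
nut wrist 196 [ 4.69576e+02  1.09881e+02 -1.21240e+01 -3.44000e-01] rms 0.66
pad_nut scene
  disc [ 670.5 -141.7   69.1] cost 0.71 outline [ 668.922 -142.223   -4.479    1.376] rms 0.76 n 1
[... 317 characters left out ...]
296   21.45 ] rms 3.15 n 99
pad_elbow scene
  disc [649.3 140.3  69.3] cost 0.65 outline [647.997 140.796   3.476   0.746] rms 0.66 n 119
pad_elbow side
  disc [650.5 143.5  69.1] cost 0.94 outline [6.51372e+02 1.40839e+02 3.48000e+00 6.03000e-01] rms 0.88 n 82
pad_elbow wrist
  disc [649.  135.5  73.9] cost 3.08 outline [650.976 129.28    4.633  20.026] rms 3.75 n 303
pad_ubend scene
  disc [515.3 413.4  70. ] cost 2.07 outline [514.001 413.524   5.731   1.304] rms 0.64 n 144
pad_ubend side
  disc [516.5 416.3  69.7] cost 1.96 outline [517.596 413.296  -0.555   1.863] rms 0.75 n 143
pad_ubend wrist
  disc [514.9 412.   68.9] cost 1.78 outline [515.809 412.122  -0.557   2.132] rms 0.43 n 299
```

View pics/wrist1.png

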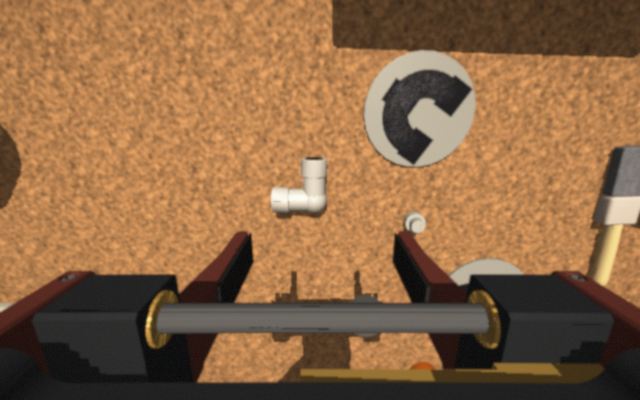

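View pics/scene1.png

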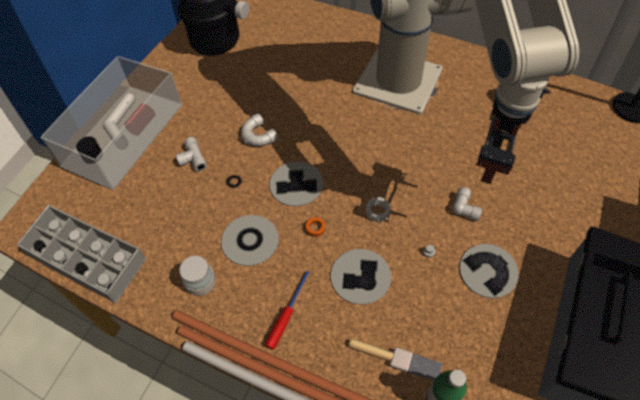

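The scene picture now shows all four pads clear: tee pad (297,183), nut pad (250,240), elbow pad (361,276), U-bend pad (489,270). In the wrist picture the elbow is at (305,190). I'll grip its +x collar.

```bash
python3 go.py 384.7 339.6 5 0.030
```

```text
[[-0.0, -0.0, 1.0], [-1.0, -0.0, -0.0], [0.0, -1.0, -0.0]]
at [395.8 326.5 220.7] yaw [-0.     0.     0.033] q [ 0.67  0.26  1.88 -0.    1.    0.63] w 88.1 F [-0.   0.9 -0.2] t 1.3
shift cm [-1.35 21.56 -1.07] turn [0.    0.003 0.   ] rows>= 5
```

```bash
python3 -m jog '[[1,[-1.3,5,-1.1],[0,0.003,0]],[1,[-1.3,9,-1.1],[0,0.003,0]],[1,[-1.3,13,-1.1],[0,0.003,0]],[1,[-1.3,15,-1.1],[0,0.003,0]],[1,[-1.3,15,-1.1],[0,0.003,0]],[1,[-1.3,15,-1.1],[0,0.003,0]]]'; for i in 1 2 3; do python3 go.py 384.7 339.6 5 0.030|tail -2; done
```

```text
t: 1.9
ee_pos: [384.7, 339.3, 71.0]
orientation: [-1.223, 1.188, -1.188]
ft_force: [0.2, -0.3, -0.0]
width: 87.9
at [384.7 339.3  71. ] yaw [-0.     0.     0.029] q [ 0.7   0.5   1.97 -0.    0.68  0.67] w 87.9 F [ 0.2 -0.3 -0. ] t 1.9
shift cm [-0.03  6.6   0.01] turn [ 0.    -0.001  0.   ] rows>= 2
at [384.7 339.3  71. ] yaw [-0.     0.     0.029] q [ 0.7   0.5   1.97 -0.    0.68  0.67] w 87.9 F [ 0.2 -0.3 -0. ] t 1.9
shift cm [-0.03  6.6   0.01] turn [ 0.    -0.001  0.   ] rows>= 2
at [384.7 339.3  71. ] yaw [-0.     0.     0.029] q [ 0.7   0.5   1.97 -0.    0.68  0.67] w 87.9 F [ 0.2 -0.3 -0. ] t 1.9
shift cm [-0.03  6.6   0.01] turn [ 0.    -0.001  0.   ] rows>= 2
```

```bash
python3 -m jog '[[1,[0,3,0],[0,0,0]],[1,[0,5.5,0],[0,0,0]],[1,[0,6.6,0],[0,0,0]],[1,[0,6.6,0],[0,0,0]],[0.2,[0,6.6,0],[0,0,0]],[0.2,[0,6.6,0],[0,0,0]],[0.2,[0,6.6,0],[0,0,0]],[0.2,[0,6.6,0],[0,0,0]]]'; python3 -m jog '[[0.2,[0,0,0],[0,0,0]],[0.2,[0,0,0],[0,0,0]]]'
```

```text
t: 2.7
ee_pos: [384.2, 340.4, 5.5]
orientation: [-1.222, 1.186, -1.186]
ft_force: [0.0, -0.7, 0.0]
width: 59.0
t: 2.9
ee_pos: [383.8, 340.1, 4.9]
orientation: [-1.223, 1.186, -1.186]
ft_force: [-0.8, -0.0, 0.6]
width: 43.3
```

```bash
python3 -m jog '[[0.2,[0,0,0],[0,0,0]],[0.2,[0,0,0],[0,0,0]],[0.2,[0,0,0],[0,0,0]]]'; python3 -m jog '[[0.2,[0,-3,0],[0,0,0]],[0.2,[0,-6,0],[0,0,0]],[0.2,[0,-10,0],[0,0,0]],[0.2,[0,-10,0],[0,0,0]]]'
python3 - <<'E'
from h import *
im=grab("wrist","2"); grab("scene","2")
E
```

```text
t: 3.2
ee_pos: [383.8, 340.1, 4.8]
orientation: [-1.224, 1.186, -1.186]
ft_force: [-0.2, 1.1, 1.8]
width: 33.4
t: 3.6
ee_pos: [386.1, 342.0, 108.9]
orientation: [-1.216, 1.184, -1.186]
ft_force: [0.6, 0.5, -0.9]
width: 33.2
```

View pics/wrist2.png

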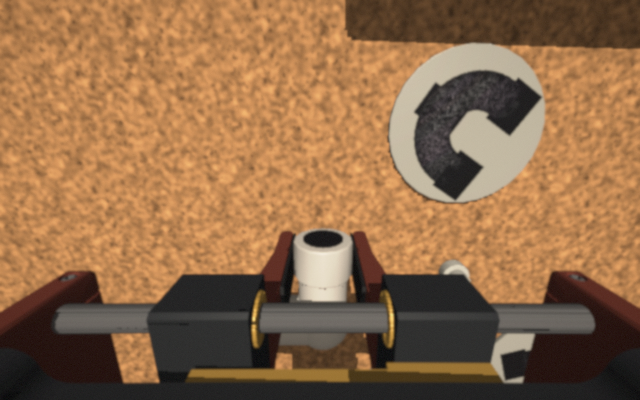

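The wrist picture shows the elbow held, with its collar at (323,250) between the pads. Next is the elbow pad.

```bash
python3 go.py 618.3 146.2 105 1.905
```

```text
[[-0.0, -0.0, 1.0], [-1.0, -0.0, -0.0], [0.0, -1.0, -0.0]]
at [384.1 340.3 105.4] yaw [ 0.001 -0.001  0.031] q [ 0.7   0.44  1.95 -0.    0.75  0.67] w 33.2 F [-0.7 -0.4 -0.8] t 3.7
shift cm [20.13  0.05 22.81] turn [-2.000e-03 -1.874e+00  1.000e-03] rows>= 13
```

```bash
python3 -m jog '[[0.2,[20.1,0,22.8],[0,-1.874,0]],[0.2,[20.1,0,22.8],[0,-1.874,0]],[0.2,[20.1,0,22.8],[0,-1.874,0]],[0.2,[20.1,0,22.8],[0,-1.874,0]],[0.2,[20.1,0,22.8],[0,-1.874,0]],[0.2,[20.1,0,22.8],[0,-1.874,0]],[0.2,[20.1,0,22.8],[0,-1.874,0]],[0.2,[20.1,0,22.8],[0,-1.874,0]]]';python3 go.py 618.3 146.2 105 1.905
```

```text
t: 4.5
ee_pos: [619.2, 143.5, 102.4]
orientation: [-1.551, 0.302, -0.3]
ft_force: [-0.7, 0.7, -0.1]
width: 33.3
[[-0.0, -0.0, 1.0], [-1.0, -0.0, -0.0], [0.0, -1.0, -0.0]]
at [619.2 143.5 102.4] yaw [0.    0.002 1.187] q [ 0.21  0.59  1.68 -0.    0.88 -0.98] w 33.3 F [-0.7  0.7 -0.1] t 4.5
shift cm [-0.19 -0.26  0.22] turn [ 0.001 -0.718 -0.002] rows>= 5
```

```bash
python3 -m jog '[[0.2,[0,0,0],[0,-0.718,0]],[0.2,[0,0,0],[0,-0.718,0]],[0.2,[0,0,0],[0,-0.718,0]],[0.2,[0,0,0],[0,-0.718,0]],[0.2,[0,0,0],[0,-0.718,0]],[0.2,[0,0,0],[0,-0.718,0]],[0.2,[0,0,0],[0,-0.718,0]]]';python3 go.py 618.3 146.2 40 1.905
python3 - <<'E'
from h import *
im=grab("wrist","3")
E
```

```text
t: 5.2
ee_pos: [617.0, 146.0, 103.2]
orientation: [-1.555, -0.256, 0.26]
ft_force: [-0.7, 0.5, -1.2]
width: 33.1
[[-0.0, -0.0, 1.0], [-1.0, -0.0, -0.0], [0.0, -1.0, -0.0]]
at [617.  146.  103.2] yaw [0.002 0.002 1.899] q [ 0.21  0.58  1.68  0.    0.88 -1.69] w 33.1 F [-0.7  0.5 -1.2] t 5.2
shift cm [ 0.15  6.32 -0.03] turn [-0.    -0.006 -0.003] rows>= 2
```

View pics/wrist3.png

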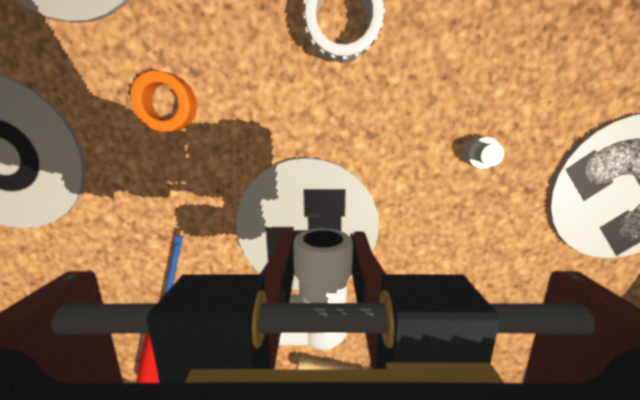

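The wrist picture shows the held collar at (323,245), in line with the outline collar at (324,203). I'll lower it to about TCP z = 10.

```bash
python3 -m jog '[[0.2,[0.1,4,0],[0,-0.005,0]],[0.2,[0.1,7,0],[0,-0.005,0]],[0.2,[0.1,8,0],[0,-0.005,0]],[0.2,[0.1,8,0],[0,-0.005,0]],[0.2,[0.1,8,0],[0,-0.005,0]]]';python3 go.py 618.3 146.2 10 1.905
```

```text
t: 5.75
ee_pos: [619.5, 146.7, 25.5]
orientation: [-1.555, -0.265, 0.263]
ft_force: [1.7, -0.3, -0.9]
width: 33.5
[[-0.0, -0.0, 1.0], [-1.0, -0.0, -0.0], [0.0, -1.0, -0.0]]
at [619.5 146.7  25.5] yaw [-1.000e-03 -1.000e-03  1.907e+00] q [ 0.21  0.7   1.69  0.    0.75 -1.69] w 33.5 F [ 1.7 -0.3 -0.9] t 5.75
shift cm [-0.13  1.55 -0.01] turn [0.    0.002 0.001] rows>= 1
```

```bash
python3 -m jog '[[0.2,[0,0.8,0],[0,0,0]],[0.2,[0,1.2,0],[0,0,0]],[0.2,[0,1.5,0],[0,0,0]],[0.2,[0,1.5,0],[0,0,0]]]';python3 go.py 618.3 146.2 10 1.905;python3 -m jog '[[0.2,[0,0,0],[0,0,0]]]';python3 go.py 618.3 146.2 10 1.905
```

```text
t: 6.15
ee_pos: [619.0, 146.6, 9.9]
orientation: [-1.555, -0.265, 0.264]
ft_force: [0.2, 0.7, -0.3]
width: 33.3
[[-0.0, -0.0, 1.0], [-1.0, -0.0, -0.0], [0.0, -1.0, -0.0]]
at [619.  146.6   9.9] yaw [-0.    -0.     1.908] q [ 0.21  0.72  1.69 -0.    0.72 -1.69] w 33.3 F [ 0.2  0.7 -0.3] t 6.15
shift cm [-0.08 -0.01 -0.01] turn [0.    0.003 0.   ] rows>= 1
t: 6.25
ee_pos: [619.0, 146.6, 9.9]
orientation: [-1.555, -0.264, 0.264]
ft_force: [0.2, -0.6, -0.9]
width: 33.4
[[-0.0, -0.0, 1.0], [-1.0, -0.0, -0.0], [0.0, -1.0, -0.0]]
at [619.  146.6   9.9] yaw [-0.    -0.     1.908] q [ 0.21  0.72  1.69  0.    0.72 -1.69] w 33.4 F [ 0.2 -0.6 -0.9] t 6.25
shift cm [-0.08 -0.01 -0.01] turn [0.    0.003 0.   ] rows>= 1
```

```bash
python3 -m jog '[[0.2,[-0.07,0.03,0],[0,0,0]],[0.2,[-0.07,0.06,0],[0,0,0]],[0.2,[-0.07,0.06,0],[0,0,0]]]';python3 -m jog '[[0.75,[0,0,0],[0,0,0]],[0.75,[0,0,0],[0,0,0]],[0.75,[0,0,0],[0,0,0]],[0.75,[0,0,0],[0,0,0]],[0.75,[0,-2,0],[0,0,0]],[0.75,[0,-6,0],[0,0,0]],[1,[0,-11,0],[0,0,0]],[1,[0,-16,0],[0,0,0]]]';python3 go.py 469.7 110.4 120 0.7
cat > chk.py <<'E'
# relative check: chk tag kind camera...
import sys
from pads import *
PC={"nut":(670,-142),"elbow":(650,139.5),"ubend":(515,413),"tee":(475,-112)}
def chk(tag,kinds,cams,new=True):
    for n in cams:
        im=grab(n,tag) if new else load(n+tag)
        W=world(im)
        for k in kinds:
            p=pts_near(W,PC[k],rad=80,zmin=10,zmax=44)
            if len(p)<60: continue
            x,e=fit(k,p,base=5); print(k,n,len(p),np.round(x,3),"rms",round(e,2))
if __name__=="__main__": chk(sys.argv[1],sys.argv[2].split(","),sys.argv[3].split(","))
E
python3 chk.py 4 elbow scene,side,wrist
```

```text
t: 6.55
ee_pos: [618.7, 146.4, 9.7]
orientation: [-1.555, -0.265, 0.263]
ft_force: [-0.7, 0.4, 4.8]
width: 33.3
t: 7.35
ee_pos: [617.5, 146.1, 170.2]
orientation: [-1.555, -0.263, 0.266]
ft_force: [1.2, 0.3, 0.1]
width: 78.5
[[-0.0, -0.0, 1.0], [-1.0, -0.0, -0.0], [0.0, -1.0, -0.0]]
at [617.5 146.1 170.2] yaw [1.000e-03 2.000e-03 1.908e+00] q [ 0.21  0.5   1.64  0.    1.   -1.69] w 78.5 F [1.2 0.3 0.1] t 7.35
shift cm [-15.12   5.04   1.51] turn [ 1.000e-03  1.208e+00 -2.000e-03] rows>= 9
elbow scene 694 [658.922 160.909   3.473   0.823] rms 1.89
elbow side 399 [ 6.62873e+02  1.61957e+02  3.47300e+00 -5.97000e-01] rms 1.36
elbow wrist 2537 [ 6.60724e+02  1.59160e+02  3.47700e+00 -3.60000e-02] rms 0.72
```

View pics/wrist4.png

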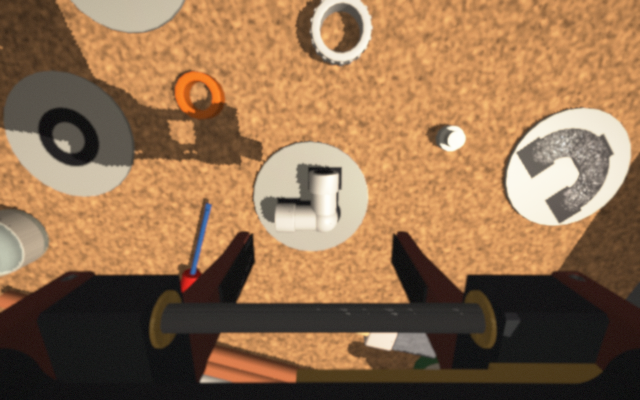

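The elbow sits on its outline within about 1.5 mm and 0.01 rad on all three cameras. The nut is next.

```bash
python3 - <<'E'
from pads import *
im=load("wrist4"); W=world(im); p=pts_near(W,(470,110),rad=50,zmax=40); print(fit("nut",p),len(p))
padfit(im,"nut",np.array((669,-142)))
# dark ring directly
P=plane(im,5); g=im["color"].mean(2); r=np.hypot(P[...,0]-669,P[...,1]+142)
for n in("wrist4","scene4"):
    im=load(n);P=plane(im,5); g=im["color"].mean(2); r=np.hypot(P[...,0]-669,P[...,1]+142)
    m=(r<45)&(g<45); print(n,P[m].mean(0),m.sum())
E
python3 go.py 469.7 110.4 50 1.9
```

```text
(array([ 4.70016501e+02,  1.10493350e+02,  2.51121105e+02, -4.35132467e-01]), np.float64(0.6811688103315645)) 1939
  disc [ 667.5 -142.5   70.2] cost 1.5 outline [ 650.156 -139.952 -101.015   22.5  ] rms 3.75 n 370
wrist4 [ 667.70763103 -143.45608625    5.        ] 1713
scene4 [ 665.42200657 -141.49999508    5.        ] 324
[[-0.0, -0.0, 1.0], [-1.0, -0.0, -0.0], [0.0, -1.0, -0.0]]
at [620.6 146.9 173.2] yaw [-0.006 -0.006  1.908] q [ 0.21  0.49  1.64 -0.    1.   -1.69] w 87.2 F [-0.3 -0.3 -1.2] t 7.5
shift cm [-15.54  12.2    1.56] turn [0.001 0.008 0.007] rows>= 4
```

```bash
python3 -m jog '[[1,[-5,2,0.5],[0,0,0]],[1,[-10,5,1],[0,0,0]],[1,[-15,9,1.5],[0,0,0]],[1,[-15.5,11,1.5],[0,0.008,0]],[1,[-15.5,11,1.5],[0,0.008,0]],[1,[-15.5,11,1.5],[0,0.008,0]],[1,[-15.5,11,1.5],[0,0.008,0]]]';python3 go.py 469.9 110.5 5 1.9
```

```text
t: 8.2
ee_pos: [468.6, 109.6, 59.5]
orientation: [-1.555, -0.259, 0.257]
ft_force: [0.2, -0.2, 0.1]
width: 87.8
[[-0.0, -0.0, 1.0], [-1.0, -0.0, -0.0], [0.0, -1.0, -0.0]]
at [468.6 109.6  59.5] yaw [-1.0e-03 -1.0e-03  1.9e+00] q [ 0.21  0.49  2.04  0.    0.61 -1.69] w 87.8 F [ 0.2 -0.2  0.1] t 8.2
shift cm [0.14 5.45 0.04] turn [ 0.    -0.     0.002] rows>= 2
```

```bash
python3 -m jog '[[1,[0.1,3,0],[0,0,0]],[1,[0.1,4.5,0],[0,0,0]],[1,[0.1,5.4,0],[0,0,0]],[1,[0.1,5.4,0],[0,0,0]]]';python3 go.py 469.9 110.5 5 1.9;python3 -m jog '[[0.4,[0,0,0],[0,0,0]],[0.4,[0,0,0],[0,0,0]],[0.4,[0,0,0],[0,0,0]],[0.4,[0,0,0],[0,0,0]],[0.4,[0,0,0],[0,0,0]],[0.4,[0,0,0],[0,0,0]],[0.4,[0,0,0],[0,0,0]]]'
```

```text
t: 8.6
ee_pos: [468.6, 109.7, 4.8]
orientation: [-1.555, -0.258, 0.258]
ft_force: [-0.1, 0.0, -1.1]
width: 87.7
[[-0.0, -0.0, 1.0], [-1.0, -0.0, -0.0], [0.0, -1.0, -0.0]]
at [468.6 109.7   4.8] yaw [-0.  -0.   1.9] q [ 0.21  0.6   2.04 -0.    0.5  -1.69] w 87.7 F [-0.1  0.  -1.1] t 8.6
shift cm [ 0.15 -0.02  0.03] turn [ 0. -0.  0.] rows>= 1
t: 9.3
ee_pos: [468.3, 109.7, 5.7]
orientation: [-1.555, -0.259, 0.257]
ft_force: [-1.1, -0.3, 6.2]
width: 58.4
```

```bash
python3 -m jog '[[0.4,[0,-4,0],[0,0,0]],[0.4,[0,-8,0],[0,0,0]],[0.4,[0,-12,0],[0,0,0]],[0.4,[0,-12,0],[0,0,0]]]';python3 go.py 720 -140 110 1.9
```

```text
t: 9.7
ee_pos: [470.9, 110.2, 129.6]
orientation: [-1.555, -0.265, 0.251]
ft_force: [-0.4, -0.4, -0.1]
width: 58.3
[[-0.0, -0.0, 1.0], [-1.0, -0.0, -0.0], [0.0, -1.0, -0.0]]
at [470.9 110.2 129.6] yaw [-0.007 -0.007  1.9  ] q [ 0.21  0.36  2.01 -0.    0.77 -1.69] w 58.3 F [-0.4 -0.4 -0.1] t 9.7
shift cm [ 15.47   2.12 -31.72] turn [ 0.001 -0.     0.008] rows>= 8
```

```bash
python3 -m jog '[[0.4,[2,0,-4],[0,0,0]],[0.4,[15.5,0,-31.7],[0,0,0]],[0.4,[15.5,0,-31.7],[0,0,0]],[0.4,[15.5,0,-31.7],[0,0,0]],[0.4,[15.5,0,-31.7],[0,0,0]],[0.4,[15.5,0,-31.7],[0,0,0]],[0.4,[15.5,0,-31.7],[0,0,0]],[0.4,[15.5,0,-31.7],[0,0,0]]]';python3 -m jog '[[0.4,[0,0,0],[0,0,0]]]';python3 m1.py 5 pad_nut pad_tee tee
```

```text
t: 10.5
ee_pos: [719.6, -144.6, 123.7]
orientation: [-1.557, -0.257, 0.254]
ft_force: [-0.2, 0.1, -1.1]
width: 58.0
t: 10.6
ee_pos: [716.8, -141.6, 123.2]
orientation: [-1.555, -0.255, 0.258]
ft_force: [-0.8, 1.2, -0.7]
width: 58.4
pad_nut scene
  disc [ 668.1 -149.7   75.2] cost 2.07 outline [ 659.439 -167.179   58.525   14.835] rms 3.72 n 206
pad_nut side
  disc [ 672.4 -140.    70.7] cost 2.45 outline [ 6.73322e+02 -1.42796e+02  4.28000e-01  9.84000e-01] rms 1.22 n 67
pad_nut wrist
  disc [ 671.4 -144.    69.1] cost 1.73 outline [ 693.159 -153.42   135.349   11.973] rms 3.45 n 440
pad_tee scene
  disc [ 473.9 -112.2   69.1] cost 0.77 outline [ 472.107 -112.548    3.64     0.599] rms 0.84 n 120
pad_tee side
  disc [ 475.5 -108.5   69.1] cost 1.0 outline [ 4.75905e+02 -1.12477e+02  3.64400e+00  3.67000e-01] rms 1.15 n 77
tee side 264 [ 508.26  -400.296    5.596   -1.447] rms 1.76
```

View pics/wrist5.png

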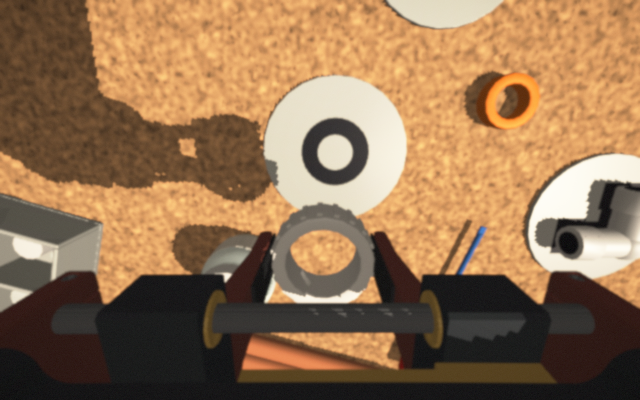

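```bash
python3 - <<'E'
from h import *
im=load("wrist5"); P=plane(im,5); g=im["color"].mean(2).astype(np.uint8)
m=(g<90).astype(np.uint8); n,l,s,c=cv2.connectedComponentsWithStats(m); i=l[125,335] or l[180,335]
mm=l==i; print(s[i],P[mm].mean(0))
ct=cv2.findContours(mm.astype(np.uint8),cv2.RETR_EXTERNAL,cv2.CHAIN_APPROX_NONE)[0][0][:,0]; q=P[ct[:,1],ct[:,0]][:,:2]
print(least_squares(lambda v:np.hypot(q[:,0]-v[0],q[:,1]-v[1])-v[2],[670,-143,30]).x)
# held nut: points
W=world(im); T=W[...,2]; 
o=np.array([716.8,-141.6,123.2])
p=W[(np.hypot(W[...,0]-o[0],W[...,1]-o[1])<50)&(T>115)&(T<160)]
print(len(p),p[:,2].min(),p[:,2].max())
x=fit("nut",p,base=118,c0=o[:2]); print(x)
from workcell import ctrl
for _ in range(1): print(ctrl.get_obs()["ee_pos"])
E
python3 go.py 670 -145 60 1.9
```

```text
[ 303  119   65   65 2251] [ 669.72146437 -144.18725118    5.        ]
[ 670.72155893 -143.75638423   31.27139456]
7813 117.41495684742219 159.99947933628698
(array([ 7.17883467e+02, -1.40370346e+02, -7.30652931e+01,  4.59125443e-02]), np.float64(2.0882347590317023))
[ 715.36580007 -139.04116856  124.12810975]
[[-0.0, -0.0, 1.0], [-1.0, -0.0, -0.0], [0.0, -1.0, -0.0]]
at [ 715.4 -139.   124.1] yaw [3.0e-03 1.0e-03 1.9e+00] q [-0.21  0.68  1.43  0.    1.03 -2.11] w 58.5 F [-0.5 -0.  -0.4] t 10.75
shift cm [-4.47  6.42  0.89] turn [-0.002  0.    -0.002] rows>= 2
```

```bash
python3 -m jog '[[0.4,[-4.5,3,1],[0,0,0]],[0.4,[-4.5,6,0.9],[0,0,0]],[0.4,[-4.5,8.5,0.9],[0,0,0]],[0.4,[-4.5,8.5,0.9],[0,0,0]],[0.4,[-4.5,8.5,0.9],[0,0,0]],[0.4,[-4.5,8.5,0.9],[0,0,0]]]';python3 go.py 669.1 -144.4 10 1.9
```

```text
t: 11.35
ee_pos: [672.6, -146.0, 42.0]
orientation: [-1.556, -0.261, 0.257]
ft_force: [0.1, -0.5, -0.8]
width: 58.6
[[-0.0, -0.0, 1.0], [-1.0, -0.0, -0.0], [0.0, -1.0, -0.0]]
at [ 672.6 -146.    42. ] yaw [-3.0e-03 -1.0e-03  1.9e+00] q [-0.23  0.73  1.57  0.    0.84 -2.13] w 58.6 F [ 0.1 -0.5 -0.8] t 11.35
shift cm [-0.29  3.2   0.27] turn [0.001 0.    0.002] rows>= 1
```

```bash
python3 -m jog '[[0.4,[-0.2,1.5,0.2],[0,0,0]],[0.4,[-0.2,2.4,0.2],[0,0,0]],[0.4,[-0.2,2.4,0.2],[0,0,0]],[0.4,[-0.2,2.4,0.2],[0,0,0]]]';python3 go.py 669.1 -144.4 10 1.9
```

```text
t: 11.75
ee_pos: [668.6, -145.1, 15.6]
orientation: [-1.555, -0.257, 0.259]
ft_force: [-0.1, -0.5, 0.0]
width: 57.8
[[-0.0, -0.0, 1.0], [-1.0, -0.0, -0.0], [0.0, -1.0, -0.0]]
at [ 668.6 -145.1   15.6] yaw [1.0e-03 0.0e+00 1.9e+00] q [-0.23  0.77  1.58  0.    0.8  -2.13] w 57.8 F [-0.1 -0.5  0. ] t 11.75
shift cm [0.07 0.56 0.05] turn [-0.    -0.    -0.001] rows>= 1
```

```bash
python3 -m jog '[[0.4,[0.07,0.3,0.05],[0,0,0]],[0.4,[0.07,0.55,0.05],[0,0,0]],[0.4,[0.07,0.6,0.05],[0,0,0]],[0.4,[0.07,0.6,0.05],[0,0,0]]]';python3 go.py 669.1 -144.4 10 1.9; python3 -m jog '[[1,[0,0,0],[0,0,0]],[1,[0,0,0],[0,0,0]],[1,[0,0,0],[0,0,0]],[1,[0,-2,0],[0,0,0]],[1,[0,-6,0],[0,0,0]],[1,[0,-11,0],[0,0,0]],[1,[0,-15,0],[0,0,0]],[1,[0,-15,0],[0,0,0]]]'; python3 chk.py 6 nut,elbow scene,side,wrist
```

```text
t: 12.15
ee_pos: [669.8, -144.5, 10.8]
orientation: [-1.556, -0.259, 0.257]
ft_force: [-0.5, 0.4, 4.6]
width: 58.5
[[-0.0, -0.0, 1.0], [-1.0, -0.0, -0.0], [0.0, -1.0, -0.0]]
at [ 669.8 -144.5   10.8] yaw [-1.0e-03 -0.0e+00  1.9e+00] q [-0.23  0.77  1.57  0.    0.79 -2.13] w 58.5 F [-0.5  0.4  4.6] t 12.15
shift cm [-0.06  0.08  0.03] turn [ 0.    -0.     0.001] rows>= 1
t: 12.95
ee_pos: [673.6, -145.4, 168.8]
orientation: [-1.56, -0.267, 0.249]
ft_force: [0.4, -0.6, -0.3]
width: 88.2
nut scene 402 [ 6.69393e+02 -1.44549e+02 -9.47299e+02  8.84000e-01] rms 2.49
elbow scene 696 [658.885 160.434   3.474   0.826] rms 1.82
nut side 202 [ 673.207 -134.159  370.017   -1.126] rms 1.79
elbow side 398 [662.793 162.196   3.473  -0.671] rms 1.31
nut wrist 1471 [ 6.72590e+02 -1.45345e+02  1.92781e+02 -3.53000e-01] rms 0.63
elbow wrist 2961 [ 6.60894e+02  1.58899e+02  3.46600e+00 -2.24000e-01] rms 0.77
```

View pics/wrist6.png

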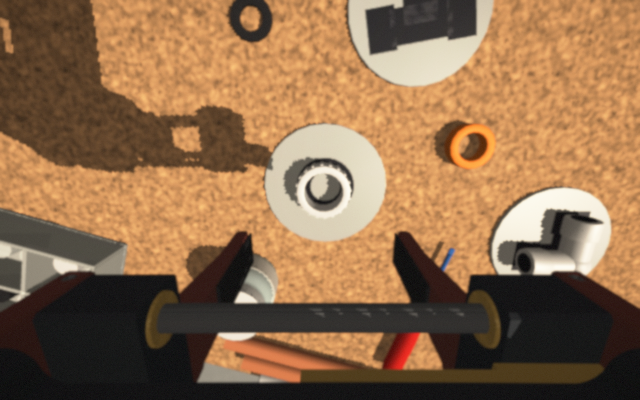

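```bash
cat > rel.py <<'E'
# disc centre in image vs nut centre, same image; bright-grey mask around pad via contour ellipse
import sys
from h import *
def disc(im,c):
    P=plane(im,5); col=im["color"].astype(int); sat=(col.max(2)-col.min(2))/(col.max(2)+1)
    m=((np.hypot(P[...,0]-c[0],P[...,1]-c[1])<90)&(sat<0.3)).astype(np.uint8)
    m=cv2.morphologyEx(m,cv2.MORPH_OPEN,np.ones((3,3),np.uint8))
    cs=max(cv2.findContours(m,cv2.RETR_EXTERNAL,cv2.CHAIN_APPROX_NONE)[0],key=len)[:,0]
    q=P[cs[:,1],cs[:,0]][:,:2]
    x=least_squares(lambda v:np.hypot(q[:,0]-v[0],q[:,1]-v[1])-v[2],[*c,70],loss="cauchy",f_scale=.7).x
    d=np.abs(np.hypot(*(q-x[:2]).T)-x[2]); return x,(d<1.5).mean()
if __name__=="__main__":
    for f in sys.argv[1].split(","):
        im=load(f); print(f,"disc",disc(im,np.array(eval(sys.argv[2]),float)))
E
python3 rel.py wrist6,scene6,side6 "(670,-143)"; python3 rel.py wrist6,scene6,wrist4,wrist5 "(650,140)"; python3 rel.py wrist5,scene1 "(670,-143)"
python3 - <<'E'
import cv2;im=cv2.imread("pics/wrist6.png")[110:260,240:420];cv2.imwrite("pics/z6.png",cv2.resize(im,None,fx=4,fy=4,interpolation=cv2.INTER_CUBIC))
E
```

```text
wrist6 disc (array([ 670.24216436, -143.97259094,   68.90452449]), np.float64(1.0))
scene6 disc (array([ 670.13210389, -141.73206931,   68.80719286]), np.float64(0.9473684210526315))
side6 disc (array([ 671.37210973, -139.19157335,   69.75690574]), np.float64(0.4583333333333333))
wrist6 disc (array([650.19400042, 137.40903368,  70.07980135]), np.float64(0.5634146341463414))
scene6 disc (array([648.83355183, 140.76416818,  68.89351127]), np.float64(0.9876543209876543))
wrist4 disc (array([649.17910813, 138.83573866,  68.99803134]), np.float64(1.0))
wrist5 disc (array([650.20737717, 136.6435008 ,  69.64885549]), np.float64(0.633423180592992))
wrist5 disc (array([ 670.56019606, -143.67796562,   69.15102078]), np.float64(0.7619047619047619))
scene1 disc (array([ 670.24362383, -141.76198307,   68.86244556]), np.float64(0.954248366013072))
```

View pics/z6.png

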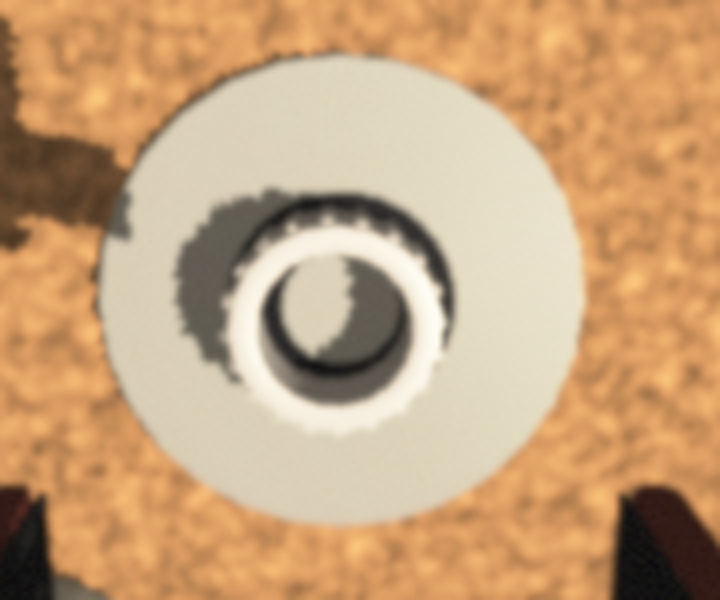

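The zoom shows the nut about 2 mm down and left of its ring in the image, with black showing on the upper right. I'll let the arm settle and measure again.

```bash
python3 -m jog '[[1,[0,0,0],[0,0,0]],[1,[0,0,0],[0,0,0]],[1,[0,0,0],[0,0,0]]]'; python3 chk.py 7 nut wrist,scene; python3 rel.py wrist7,scene7 "(670,-143)"; python3 go.py 670 -144 60 1.9
cat > ringtop.py <<'E'
import sys
from h import *
im=load(sys.argv[1]); P=plane(im,31); g=im["color"].min(2); r=np.hypot(P[...,0]-670,P[...,1]+144)
m=((r<36)&(g>205)).astype(np.uint8)
cs=max(cv2.findContours(m,cv2.RETR_EXTERNAL,cv2.CHAIN_APPROX_NONE)[0],key=len)[:,0];q=P[cs[:,1],cs[:,0]][:,:2]
print("top rim circle",least_squares(lambda v:np.hypot(q[:,0]-v[0],q[:,1]-v[1])-v[2],[670,-144,29],loss="soft_l1").x)
E
python3 ringtop.py wrist7; python3 ringtop.py scene7
```

```text
t: 13.4
ee_pos: [668.8, -144.3, 158.8]
orientation: [-1.554, -0.256, 0.26]
ft_force: [-0.5, 0.2, 0.6]
width: 87.7
nut wrist 1508 [ 6.72614e+02 -1.45339e+02  1.04974e+02 -3.49000e-01] rms 0.62
nut scene 396 [ 669.463 -143.921  261.222    0.691] rms 2.61
wrist7 disc (array([ 670.2762474 , -143.9439881 ,   68.91865172]), np.float64(1.0))
scene7 disc (array([ 670.03047263, -141.58901746,   68.7022064 ]), np.float64(0.9271523178807947))
[[-0.0, -0.0, 1.0], [-1.0, -0.0, -0.0], [0.0, -1.0, -0.0]]
at [ 669.1 -144.4  159.3] yaw [2.0e-03 1.0e-03 1.9e+00] q [-0.23  0.58  1.53 -0.    1.03 -2.13] w 88.0 F [0.8 0.6 0.2] t 13.5
shift cm [ 0.11  9.93 -0.  ] turn [-0.001 -0.    -0.001] rows>= 2
top rim circle [ 672.07313506 -144.4972542    27.43691743]Traceback (most recent call last):
  File "ringtop.py", line 5, in <module>
    cs=max(cv2.findContours(m,cv2.RETR_EXTERNAL,cv2.CHAIN_APPROX_NONE)[0],key=len)[:,0];q=P[cs[:,1],cs[:,0]][:,:2]
       ~~~^^^^^^^^^^^^^^^^^^^^^^^^^^^^^^^^^^^^^^^^^^^^^^^^^^^^^^^^^^^^^^^^^^^^^^^^
ValueError: max() iterable argument is empty
```

```bash
python3 -m jog '[[1,[0,5,0],[0,0,0]],[1,[0,9.5,0],[0,0,0]],[1,[0,13.5,0],[0,0,0]],[1,[0,14.7,0],[0,0,0]],[1,[0,14.7,0],[0,0,0]]]';python3 go.py 669 -144.4 11 1.9;python3 -m jog '[[0.4,[0,0,0],[0,0,0]],[0.4,[0,0,0],[0,0,0]],[0.4,[0,0,0],[0,0,0]],[0.4,[0,0,0],[0,0,0]],[0.4,[0,0,0],[0,0,0]],[0.4,[0,0,0],[0,0,0]]]'
```

```text
t: 14.0
ee_pos: [668.0, -144.1, 11.1]
orientation: [-1.554, -0.255, 0.261]
ft_force: [-0.3, -0.0, 0.5]
width: 87.2
[[-0.0, -0.0, 1.0], [-1.0, -0.0, -0.0], [0.0, -1.0, -0.0]]
at [ 668.  -144.1   11.1] yaw [0.004 0.002 1.9  ] q [-0.23  0.77  1.57 -0.    0.8  -2.13] w 87.2 F [-0.3 -0.   0.5] t 14.0
shift cm [ 0.08  0.01 -0.06] turn [-0.002 -0.    -0.003] rows>= 1
t: 14.6
ee_pos: [670.3, -144.7, 14.7]
orientation: [-1.556, -0.26, 0.256]
ft_force: [-1.1, 0.5, 6.3]
width: 58.2
```

```bash
python3 -m jog '[[0.4,[0,0,0],[0,0,0]]]'; python3 -m jog '[[0.4,[0,-0.6,0],[0,0,0]],[0.4,[0,-0.6,0],[0,0,0]],[0.4,[-0.16,-0.6,0.15],[0,0,0]],[0.4,[-0.16,-0.6,0.15],[0,0,0]]]'; python3 go.py 669 -144.4 11 1.9
```

```text
t: 14.7
ee_pos: [670.3, -144.6, 14.7]
orientation: [-1.556, -0.259, 0.256]
ft_force: [-1.1, 0.6, 6.5]
width: 58.5
t: 15.1
ee_pos: [666.9, -143.4, 18.9]
orientation: [-1.555, -0.258, 0.259]
ft_force: [-0.5, -0.7, -0.2]
width: 58.2
[[-0.0, -0.0, 1.0], [-1.0, -0.0, -0.0], [0.0, -1.0, -0.0]]
at [ 666.9 -143.4   18.9] yaw [1.0e-03 0.0e+00 1.9e+00] q [-0.23  0.76  1.58  0.    0.8  -2.13] w 58.2 F [-0.5 -0.7 -0.2] t 15.1
shift cm [ 0.17  0.79 -0.17] turn [-0.    -0.    -0.001] rows>= 1
```

```bash
python3 -m jog '[[0.4,[0,0.2,0],[0,0,0]],[0.4,[0,0.4,0],[0,0,0]],[0.4,[0,0.5,0],[0,0,0]],[0.4,[0,0.5,0],[0,0,0]]]';python3 go.py 667.1 -143.5 11 1.9
```

```text
t: 15.5
ee_pos: [667.3, -143.5, 14.7]
orientation: [-1.555, -0.258, 0.259]
ft_force: [-3.6, 1.1, 6.9]
width: 58.2
[[-0.0, -0.0, 1.0], [-1.0, -0.0, -0.0], [0.0, -1.0, -0.0]]
at [ 667.3 -143.5   14.7] yaw [1.0e-03 0.0e+00 1.9e+00] q [-0.23  0.76  1.58 -0.    0.8  -2.13] w 58.2 F [-3.6  1.1  6.9] t 15.5
shift cm [-0.02  0.37  0.01] turn [-0. -0. -0.] rows>= 1
```

Contact at z = 14.7, the same height as the grip, so it's seated. I'll release it.

```bash
python3 -m jog '[[1,[0,0,0],[0,0,0]],[1,[0,0,0],[0,0,0]],[1,[0,0,0],[0,0,0]],[1,[0,0,0],[0,0,0]],[1,[0,-3,0],[0,0,0]],[1,[0,-7,0],[0,0,0]],[1,[0,-12,0],[0,0,0]],[1,[0,-15,0],[0,0,0]]]'; python3 -m jog '[[1,[0,0,0],[0,0,0]],[1,[0,0,0],[0,0,0]]]'; python3 chk.py 8 nut wrist,scene; python3 rel.py wrist8,scene8 "(670,-143)"; python3 ringtop.py wrist8; python3 go.py 532 -424 220 0.888
```

```text
t: 16.3
ee_pos: [668.7, -143.8, 167.8]
orientation: [-1.557, -0.261, 0.255]
ft_force: [0.9, -0.2, -0.6]
width: 87.7
t: 16.5
ee_pos: [667.5, -143.5, 164.6]
orientation: [-1.556, -0.259, 0.257]
ft_force: [0.3, 0.1, -0.1]
width: 87.9
nut wrist 1461 [ 6.69673e+02 -1.44460e+02 -6.85200e+00 -3.74000e-01] rms 0.64
nut scene 393 [ 666.92  -143.664   85.351    0.996] rms 2.26
wrist8 disc (array([ 670.25074885, -143.99083926,   68.85873648]), np.float64(1.0))
scene8 disc (array([ 670.10237286, -141.7177294 ,   68.84756252]), np.float64(0.9407894736842105))
top rim circle [ 669.24989717 -143.44726785   27.46363565]
[[-0.0, -0.0, 1.0], [-1.0, -0.0, -0.0], [0.0, -1.0, -0.0]]
at [ 666.3 -143.3  162.4] yaw [3.0e-03 1.0e-03 1.9e+00] q [-0.23  0.57  1.53 -0.    1.04 -2.13] w 87.7 F [-0.5  0.4 -0.1] t 16.6
shift cm [-21.79  -5.74 -22.22] turn [-0.     1.012 -0.003] rows>= 7
```

The nut is now within 1 mm of its pad's centre. Next I'll go over the tee.

```bash
python3 -m jog '[[1,[-21.8,-5.7,-22.2],[0,1.012,0]],[1,[-21.8,-5.7,-22.2],[0,1.012,0]],[1,[-21.8,-5.7,-22.2],[0,1.012,0]],[1,[-21.8,-5.7,-22.2],[0,1.012,0]],[1,[-21.8,-5.7,-22.2],[0,1.012,0]],[1,[-21.8,-5.7,-22.2],[0,1.012,0]],[1,[-21.8,-5.7,-22.2],[0,1.012,0]],[1,[-21.8,-5.7,-22.2],[0,1.012,0]]]';python3 -m jog '[[1,[0,0,0],[0,0,0]],[1,[0,0,0],[0,0,0]],[1,[0,0,0],[0,0,0]]]'; python3 go.py 532 -424 220 0.888; python3 m1.py 9 tee pad_tee ubend
python3 - <<'E'
from h import *
W=world(load("scene0"))
for u,v in[(115,185),(180,100),(122,60),(50,140),(150,140)]: print(u,v,np.round(W[v,u],0))
E
```

```text
t: 17.4
ee_pos: [530.9, -426.1, 219.5]
orientation: [-1.502, 0.54, -0.536]
ft_force: [0.4, -0.2, -0.5]
width: 87.8
t: 17.7
ee_pos: [533.4, -422.4, 220.4]
orientation: [-1.504, 0.533, -0.531]
ft_force: [0.6, 0.2, 0.2]
width: 87.8
[[-0.0, -0.0, 1.0], [-1.0, -0.0, -0.0], [0.0, -1.0, -0.0]]
at [ 533.4 -422.4  220.4] yaw [0.001 0.    0.891] q [-0.69  0.51  1.5   0.    1.14 -1.58] w 87.8 F [0.6 0.2 0.2] t 17.7
shift cm [-0.01  0.04 -0.21] turn [-0.     0.003 -0.001] rows>= 1
tee scene 565 [ 5.03668e+02 -4.02830e+02 -6.94000e-01  4.80000e-01] rms 1.81
tee side 265 [ 508.359 -400.76     5.597   -1.497] rms 1.66
tee wrist 2697 [ 5.05365e+02 -4.04687e+02 -6.90000e-01  1.47000e-01] rms 0.77
pad_tee scene
  disc [ 474.  -112.3   69.1] cost 0.74 outline [ 4.72155e+02 -1.12611e+02  3.64300e+00  4.00000e-01] rms 0.84 n 119
pad_tee side
  disc [ 475.5 -108.5   69.2] cost 1.02 outline [ 4.75905e+02 -1.12477e+02  3.64400e+00  3.67000e-01] rms 1.15 n 77
ubend scene 645 [ 393.211 -298.429    2.632    0.657] rms 1.9
ubend side 373 [ 397.343 -297.141    2.64    -1.158] rms 1.57
ubend wrist 1786 [ 3.94741e+02 -3.00448e+02  2.64000e+00  6.10000e-02] rms 0.79
115 185 [ 676. -556.    5.]
180 100 [ 350. -557.   18.]
122 60 [ 353. -738.  120.]
50 140 [ 672. -751.   99.]
150 140 [ 509. -556.    9.]
```

View pics/wrist9.png

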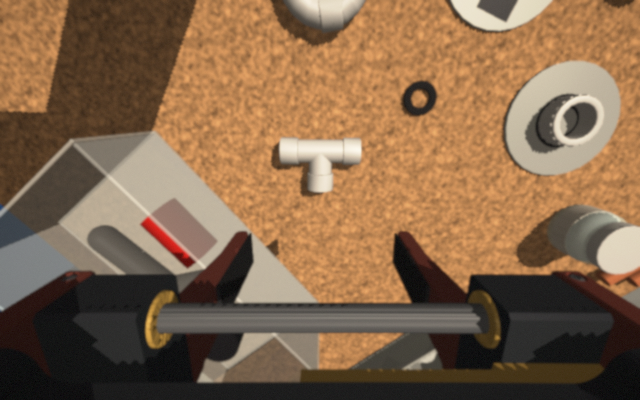

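The tee shows clearly at (320,158) with its branch pointing down. The box wall is at y ≈ -556, about 35 mm clear of the gripper body.

```bash
python3 go.py 535.5 -429.5 5 0.881
```

```text
[[-0.0, -0.0, 1.0], [-1.0, -0.0, -0.0], [0.0, -1.0, -0.0]]
at [ 533.4 -423.1  221. ] yaw [0.   0.   0.89] q [-0.69  0.51  1.5  -0.    1.14 -1.58] w 87.6 F [-0.4 -0.7  0.9] t 17.85
shift cm [ 0.57 21.6  -0.36] turn [-0.     0.009 -0.   ] rows>= 5
```

```bash
python3 -m jog '[[0.75,[0.5,5,-0.4],[0,0.009,0]],[0.75,[0.5,9,-0.4],[0,0.009,0]],[0.75,[0.5,13,-0.4],[0,0.009,0]],[0.75,[0.5,15.5,-0.4],[0,0.009,0]],[0.75,[0.5,15.5,-0.4],[0,0.009,0]],[0.75,[0.5,15.5,-0.4],[0,0.009,0]],[0.75,[0.5,15.5,-0.4],[0,0.009,0]]]'; python3 go.py 535.5 -429.5 5 0.881
```

```text
t: 18.55
ee_pos: [535.4, -431.1, 68.3]
orientation: [-1.503, 0.539, -0.544]
ft_force: [-0.3, 0.1, 0.7]
width: 65.8
[[-0.0, -0.0, 1.0], [-1.0, -0.0, -0.0], [0.0, -1.0, -0.0]]
at [ 535.4 -431.1   68.3] yaw [-0.003 -0.001  0.879] q [-0.7   0.69  1.56 -0.    0.88 -1.57] w 65.8 F [-0.3  0.1  0.7] t 18.55
shift cm [-0.12  6.33  0.13] turn [ 0.    -0.002  0.003] rows>= 2
```

```bash
python3 -m jog '[[0.75,[-0.05,3,0.05],[0,0,0]],[0.75,[-0.05,5,0.05],[0,0,0]],[0.75,[-0.05,6.3,0.05],[0,0,0]],[0.75,[-0.05,6.3,0.05],[0,0,0]],[0.75,[-0.05,6.3,0.05],[0,0,0]]]'; python3 go.py 535.5 -429.5 5 0.881;python3 -m jog '[[0.2,[0,0,0],[0,0,0]],[0.2,[0,0,0],[0,0,0]],[0.2,[0,0,0],[0,0,0]],[0.2,[0,0,0],[0,0,0]],[0.2,[0,0,0],[0,0,0]],[0.2,[0,0,0],[0,0,0]],[0.2,[0,0,0],[0,0,0]]]'
```

```text
t: 19.05
ee_pos: [534.8, -430.2, 4.4]
orientation: [-1.503, 0.54, -0.543]
ft_force: [0.0, -0.0, -0.5]
width: 65.6
[[-0.0, -0.0, 1.0], [-1.0, -0.0, -0.0], [0.0, -1.0, -0.0]]
at [ 534.8 -430.2    4.4] yaw [-0.001 -0.001  0.879] q [-0.69  0.78  1.57  0.    0.78 -1.57] w 65.6 F [ 0.  -0.  -0.5] t 19.05
shift cm [ 0.01 -0.06  0.1 ] turn [-0.    -0.002  0.002] rows>= 1
t: 19.75
ee_pos: [534.3, -429.7, 3.5]
orientation: [-1.502, 0.541, -0.542]
ft_force: [0.2, 1.3, 3.7]
width: 33.6
```

```bash
python3 -m jog '[[0.2,[0,-4,0],[0,0,0]],[0.2,[0,-8,0],[0,0,0]],[0.2,[0,-13,0],[0,0,0]],[0.2,[0,-13,0],[0,0,0]]]';python3 go.py 402 -152 130 -1.069
```

```text
t: 20.15
ee_pos: [537.5, -432.5, 140.4]
orientation: [-1.506, 0.533, -0.551]
ft_force: [0.5, -0.7, -0.0]
width: 33.1
[[-0.0, -0.0, 1.0], [-1.0, -0.0, -0.0], [0.0, -1.0, -0.0]]
at [ 537.5 -432.5  140.4] yaw [-0.011 -0.005  0.879] q [-0.69  0.6   1.54 -0.    0.99 -1.57] w 33.1 F [ 0.5 -0.7 -0. ] t 20.15
shift cm [-28.34   0.71  12.95] turn [-0.011  1.948  0.008] rows>= 13
```

```bash
python3 -m jog '[[0.2,[-28.3,0,12.9],[0,1.948,0]],[0.2,[-28.3,0,12.9],[0,1.948,0]],[0.2,[-28.3,0,12.9],[0,1.948,0]],[0.2,[-28.3,0,12.9],[0,1.948,0]],[0.2,[-28.3,0,12.9],[0,1.948,0]],[0.2,[-28.3,0,12.9],[0,1.948,0]],[0.2,[-28.3,0,12.9],[0,1.948,0]],[0.2,[-28.3,0,12.9],[0,1.948,0]]]';python3 go.py 402 -152 130 -1.069
```

```text
t: 20.95
ee_pos: [396.5, -147.5, 132.6]
orientation: [-1.039, 1.447, -1.443]
ft_force: [-0.6, -0.0, -1.2]
width: 33.4
[[-0.0, -0.0, 1.0], [-1.0, -0.0, -0.0], [0.0, -1.0, -0.0]]
at [ 396.5 -147.5  132.6] yaw [ 0.001  0.002 -0.325] q [-0.38  0.28  2.13  0.    0.74 -0.06] w 33.4 F [-0.6 -0.  -1.2] t 20.95
shift cm [0.25 0.26 0.67] turn [0.002 0.744 0.001] rows>= 5
```

```bash
python3 -m jog '[[0.2,[0.2,0,0.5],[0,0.744,0]],[0.2,[0.2,0,0.5],[0,0.744,0]],[0.2,[0.2,0,0.5],[0,0.744,0]],[0.2,[0.2,0,0.5],[0,0.744,0]],[0.2,[0.2,0,0.5],[0,0.744,0]],[0.2,[0.2,0,0.5],[0,0.744,0]],[0.2,[0.2,0,0.5],[0,0.744,0]],[0.2,[0.2,0,0.5],[0,0.744,0]]]';python3 m1.py 10 pad_tee;python3 go.py 450.5 -127 50 -1.069; python3 rel.py wrist10 "(474,-113)"
```

```text
t: 21.75
ee_pos: [402.5, -153.1, 132.9]
orientation: [-0.503, 1.937, -1.936]
ft_force: [-0.2, 0.5, -0.8]
width: 33.3
pad_tee scene
  disc [ 474.  -112.2   69.1] cost 0.76 outline [ 4.72145e+02 -1.12510e+02  3.63800e+00  4.63000e-01] rms 0.85 n 118
pad_tee side
  disc [ 475.5 -108.5   69.1] cost 1.0 outline [ 4.75905e+02 -1.12477e+02  3.64400e+00  3.67000e-01] rms 1.15 n 77
pad_tee wrist
  disc [ 473.3 -114.8   68.9] cost 1.29 outline [ 474.041 -114.062    3.637    2.232] rms 0.29 n 386
[[-0.0, -0.0, 1.0], [-1.0, -0.0, -0.0], [0.0, -1.0, -0.0]]
at [ 402.6 -153.2  133.1] yaw [-0.     0.    -1.064] q [-0.39  0.29  2.11 -0.    0.74  0.67] w 33.1 F [ 0.2  0.5 -0.3] t 21.9
shift cm [-5.45  8.31  0.04] turn [0.    0.005 0.   ] rows>= 2
wrist10 disc (array([ 473.76650487, -114.2511196 ,   69.14287757]), np.float64(0.6146435452793835))
```

View pics/wrist10.png

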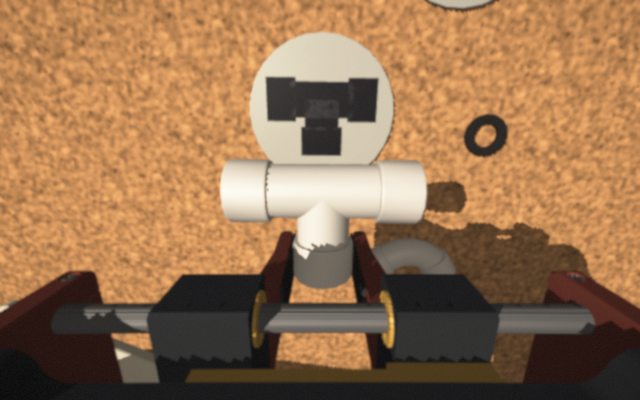

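The held tee at (323,190) is square to its outline at (322,105). Moving over the pad.

```bash
python3 -m jog '[[0.2,[-4,3,0],[0,0.01,0]],[0.2,[-5.45,6,0.05],[0,0.01,0]],[0.2,[-5.45,9.5,0.05],[0,0.01,0]],[0.2,[-5.45,9.5,0.05],[0,0.01,0]],[0.2,[-5.45,9.5,0.05],[0,0.01,0]],[0.2,[-5.45,9.5,0.05],[0,0.01,0]]]'; python3 go.py 450.3 -127 9 -1.074
```

```text
t: 22.5
ee_pos: [451.2, -127.6, 39.5]
orientation: [-0.49, 1.943, -1.945]
ft_force: [-0.6, -0.3, -0.1]
width: 32.9
[[-0.0, -0.0, 1.0], [-1.0, -0.0, -0.0], [0.0, -1.0, -0.0]]
at [ 451.2 -127.6   39.5] yaw [ 0.    -0.002 -1.075] q [-0.3   0.52  2.07 -0.    0.55  0.77] w 32.9 F [-0.6 -0.3 -0.1] t 22.5
shift cm [ 0.05  3.05 -0.1 ] turn [-0.001 -0.001 -0.001] rows>= 1
```

```bash
python3 -m jog '[[0.2,[0,1.5,-0.05],[0,0,0]],[0.2,[0,2.4,-0.05],[0,0,0]],[0.2,[0,2.8,-0.05],[0,0,0]],[0.2,[0,2.8,-0.05],[0,0,0]]]'; python3 go.py 450.3 -127 9 -1.074;  python3 -m jog '[[0.2,[0,0.1,0],[0,0,0]],[0.2,[0,0.2,0],[0,0,0]],[0.2,[0,0.2,0],[0,0,0]]]';python3 go.py 450.3 -127 9 -1.074
```

```text
t: 22.9
ee_pos: [450.3, -126.9, 10.4]
orientation: [-0.491, 1.944, -1.944]
ft_force: [-0.2, 0.8, -1.9]
width: 33.6
[[-0.0, -0.0, 1.0], [-1.0, -0.0, -0.0], [0.0, -1.0, -0.0]]
at [ 450.3 -126.9   10.4] yaw [ 0.    -0.    -1.076] q [-0.3   0.58  2.07 -0.    0.49  0.78] w 33.6 F [-0.2  0.8 -1.9] t 22.9
shift cm [0.01 0.14 0.01] turn [-0.    -0.002 -0.   ] rows>= 1
t: 23.2
ee_pos: [450.6, -126.9, 8.4]
orientation: [-0.491, 1.944, -1.944]
ft_force: [-0.7, -0.1, 2.0]
width: 33.3
[[-0.0, -0.0, 1.0], [-1.0, -0.0, -0.0], [0.0, -1.0, -0.0]]
at [ 450.6 -126.9    8.4] yaw [ 0.000e+00 -1.000e-03 -1.075e+00] q [-0.3   0.58  2.07 -0.    0.49  0.78] w 33.3 F [-0.7 -0.1  2. ] t 23.2
shift cm [ 0.03 -0.06 -0.01] turn [-0.    -0.001 -0.   ] rows>= 1
```

```bash
python3 -m jog '[[0.75,[0,0,0],[0,0,0]],[0.75,[0,0,0],[0,0,0]],[0.75,[0,0,0],[0,0,0]],[0.75,[0,0,0],[0,0,0]],[0.75,[0,-2,0],[0,0,0]],[0.75,[0,-6,0],[0,0,0]],[0.75,[0,-11,0],[0,0,0]],[0.75,[0,-16,0],[0,0,0]]]'; python3 -m jog '[[0.75,[0,0,0],[0,0,0]],[0.75,[0,0,0],[0,0,0]]]'; python3 chk.py 11 tee wrist,scene,side; python3 rel.py wrist11 "(474,-113)"; python3 -c "
from h import *
W=world(load('wrist11')); print(fit('ubend',pts_near(W,(396,-299),rad=90,zmax=42)))"; python3 go.py 370 -240 180 -2.07
```

```text
t: 24.0
ee_pos: [449.6, -126.5, 169.5]
orientation: [-0.493, 1.945, -1.944]
ft_force: [0.8, 0.3, -1.2]
width: 65.6
t: 24.2
ee_pos: [450.9, -127.0, 169.2]
orientation: [-0.489, 1.942, -1.945]
ft_force: [-0.5, 0.1, -0.4]
width: 66.2
tee wrist 3772 [ 4.87348e+02 -1.09208e+02  3.62900e+00  9.80000e-02] rms 0.77
tee scene 648 [ 4.87297e+02 -1.08280e+02  3.62600e+00 -1.59000e-01] rms 1.74
tee side 351 [ 489.947 -106.486    3.624   -0.793] rms 1.45
wrist11 disc (array([ 474.14366733, -113.94402931,   68.78557875]), np.float64(1.0))
(array([ 395.32508444, -299.73554712,    2.6503435 ,   -0.48251212]), np.float64(0.6657521652991705))
[[-0.0, -0.0, 1.0], [-1.0, -0.0, -0.0], [0.0, -1.0, -0.0]]
at [ 449.1 -126.4  166.6] yaw [-1.000e-03  3.000e-03 -1.075e+00] q [-0.3   0.28  2.01  0.    0.85  0.78] w 65.7 F [-0.2 -0.2 -0.2] t 24.35
shift cm [12.36 -1.33  6.23] turn [0.001 0.995 0.003] rows>= 7
```

View pics/wrist11.png

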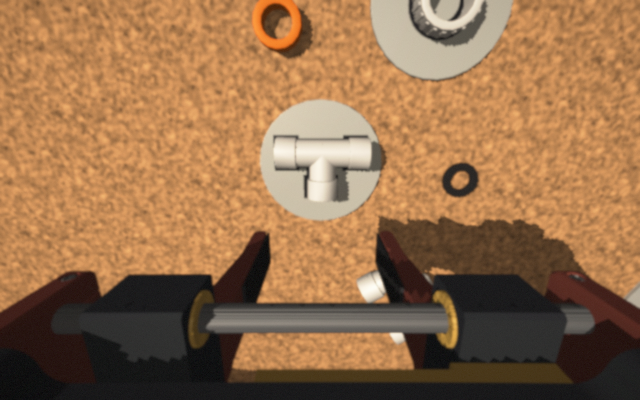

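```bash
cat > ov.py <<'E'
# overlay ideal fitting silhouette contour & pad circle: ov.py file kind padx pady yaw
import sys
from pads import *
f,k=sys.argv[1:3]; px,py,yaw=map(float,sys.argv[3:6])
im=load(f); img=im["color"][:,:,::-1].copy(); S=5
c=project(im,[[px,py,5]])[0]; x0,y0=int(c[0]-70),int(c[1]-55)
x0=max(0,min(x0,500));y0=max(0,min(y0,290))
big=cv2.resize(img[y0:y0+110,x0:x0+140],None,fx=S,fy=S,interpolation=cv2.INTER_CUBIC)
g=np.mgrid[-75:75:1.,-75:75:1.]; L=np.c_[g[0].ravel(),g[1].ravel(),0*g[0].ravel()]
def con(z,rr,color):
    q=L.copy(); q[:,:2]-=OFF[k]; 
    d=sdf(k,q+[0,0,rr]).reshape(150,150)
    for ct in cv2.findContours((d<0).astype(np.uint8),cv2.RETR_LIST,cv2.CHAIN_APPROX_NONE)[0]:
        a=ct[:,0]; X=a[:,1]-75.;Y=a[:,0]-75.
        w=np.c_[px+X*np.cos(yaw)-Y*np.sin(yaw),py+X*np.sin(yaw)+Y*np.cos(yaw),0*X+z]
        uv=(project(im,w)-[x0,y0]+.5)*S
        cv2.polylines(big,[uv.astype(int).reshape(-1,1,2)],True,color,1)
con(5,0,(0,0,255)); con(5+H[k],0,(0,200,0))
cv2.imwrite(sys.argv[6],big)
E
python3 ov.py wrist11 tee 474.1 -114.0 3.638 pics/ov11.png
```

```text
(no output)
```

View pics/ov11.png

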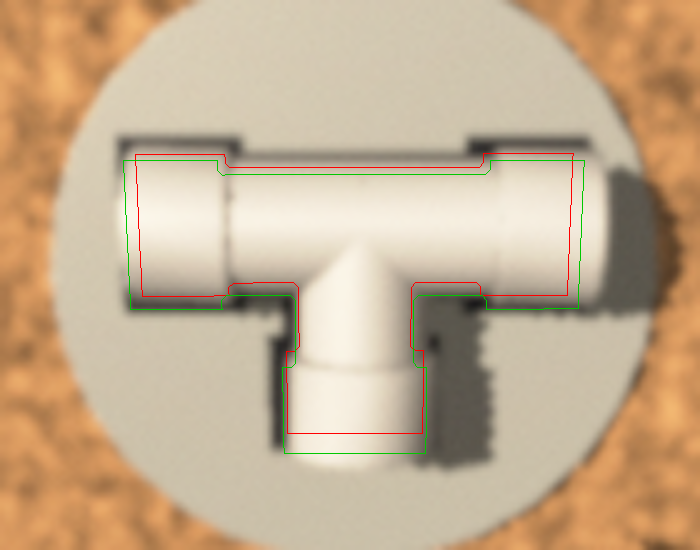

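The overlay and depth fits say the tee sits about 2 to 3 mm off. I'll regrip and shift it by 2 mm along tool +x and 2 mm along tool −z.

```bash
python3 -m jog '[[0.75,[0,5,0],[0,0,0]],[0.75,[0,10,0],[0,0,0]],[0.75,[0,14,0],[0,0,0]],[0.75,[0,15.9,0],[0,0,0]],[0.75,[0,15.9,0],[0,0,0]]]'; python3 go.py 450.3 -127 9 -1.074;python3 -m jog '[[0.2,[0,0,0],[0,0,0]],[0.2,[0,0,0],[0,0,0]],[0.2,[0,0,0],[0,0,0]],[0.2,[0,0,0],[0,0,0]],[0.2,[0,0,0],[0,0,0]],[0.2,[0,0,0],[0,0,0]],[0.2,[0,0,0],[0,0,0]]]'; python3 -m jog '[[0.2,[0,-0.6,0],[0,0,0]],[0.2,[0,-0.6,0],[0,0,0]],[0.2,[0.2,-0.6,-0.2],[0,0.009,0]],[0.2,[0.2,-0.6,-0.2],[0,-0.009,0]],[0.2,[0.2,-0.6,-0.2],[0,-0.009,0]]]';python3 go.py 447.6 -126.1 9 -1.065
```

```text
t: 24.85
ee_pos: [447.5, -125.9, 6.2]
orientation: [-0.499, 1.95, -1.943]
ft_force: [-0.3, 0.0, -0.3]
width: 66.1
[[-0.0, -0.0, 1.0], [-1.0, -0.0, -0.0], [0.0, -1.0, -0.0]]
at [ 447.5 -125.9    6.2] yaw [-0.002  0.007 -1.075] q [-0.3   0.59  2.07 -0.    0.49  0.78] w 66.1 F [-0.3  0.  -0.3] t 24.85
shift cm [-0.19 -0.28  0.23] turn [ 0.005 -0.001  0.005] rows>= 1
t: 25.55
ee_pos: [450.3, -126.8, 9.2]
orientation: [-0.492, 1.944, -1.944]
ft_force: [-0.3, 0.2, -1.1]
width: 33.5
t: 26.05
ee_pos: [447.4, -125.9, 15.1]
orientation: [-0.501, 1.938, -1.938]
ft_force: [0.1, 1.2, -1.3]
width: 33.1
[[-0.0, -0.0, 1.0], [-1.0, -0.0, -0.0], [0.0, -1.0, -0.0]]
at [ 447.4 -125.9   15.1] yaw [-0.     0.    -1.065] q [-0.3   0.57  2.08 -0.    0.5   0.77] w 33.1 F [ 0.1  1.2 -1.3] t 26.05
shift cm [-0.    0.61  0.02] turn [ 0. -0.  0.] rows>= 1
```

```bash
python3 -m jog '[[0.2,[0,0.3,0],[0,0,0]],[0.2,[0,0.6,0],[0,0,0]],[0.2,[0,0.65,0],[0,0,0]],[0.2,[0,0.65,0],[0,0,0]]]'; python3 -m jog '[[0.75,[0,0,0],[0,0,0]],[0.75,[0,0,0],[0,0,0]],[0.75,[0,0,0],[0,0,0]],[0.75,[0,0,0],[0,0,0]],[0.75,[0,-2,0],[0,0,0]],[0.75,[0,-6,0],[0,0,0]],[0.75,[0,-11,0],[0,0,0]],[0.75,[0,-15,0],[0,0,0]]]'; python3 -m jog '[[0.75,[0,0,0],[0,0,0]],[0.75,[0,0,0],[0,0,0]]]'; python3 chk.py 12 tee wrist,scene,side; python3 rel.py wrist12 "(474,-113)";python3 ov.py wrist12 tee 474.1 -114.0 3.638 pics/ov12.png;  python3 go.py 370 -240 180 -2.07
```

```text
t: 26.45
ee_pos: [447.7, -126.0, 8.9]
orientation: [-0.5, 1.939, -1.939]
ft_force: [-1.4, 0.9, 8.4]
width: 33.1
t: 27.25
ee_pos: [447.7, -126.0, 160.7]
orientation: [-0.499, 1.938, -1.939]
ft_force: [0.8, 0.1, -0.3]
width: 66.2
t: 27.45
ee_pos: [448.0, -126.1, 159.3]
orientation: [-0.498, 1.937, -1.939]
ft_force: [-0.1, -1.2, 0.6]
width: 66.1
tee wrist 4037 [ 4.84549e+02 -1.07833e+02  3.63800e+00  1.10000e-01] rms 0.77
tee scene 646 [ 4.84006e+02 -1.05936e+02  3.64000e+00 -8.70000e-02] rms 1.67
tee side 355 [ 486.898 -104.959    3.652   -0.831] rms 1.35
wrist12 disc (array([ 474.1672055 , -113.94765282,   68.79197802]), np.float64(1.0))
[[-0.0, -0.0, 1.0], [-1.0, -0.0, -0.0], [0.0, -1.0, -0.0]]
at [ 446.5 -125.6  157.2] yaw [-1.000e-03  3.000e-03 -1.066e+00] q [-0.3   0.29  2.03 -0.    0.83  0.77] w 65.7 F [-0.1 -0.4  0. ] t 27.6
shift cm [12.23 -2.27  6.31] turn [1.000e-03 1.004e+00 3.000e-03] rows>= 7
```

View pics/ov12.png

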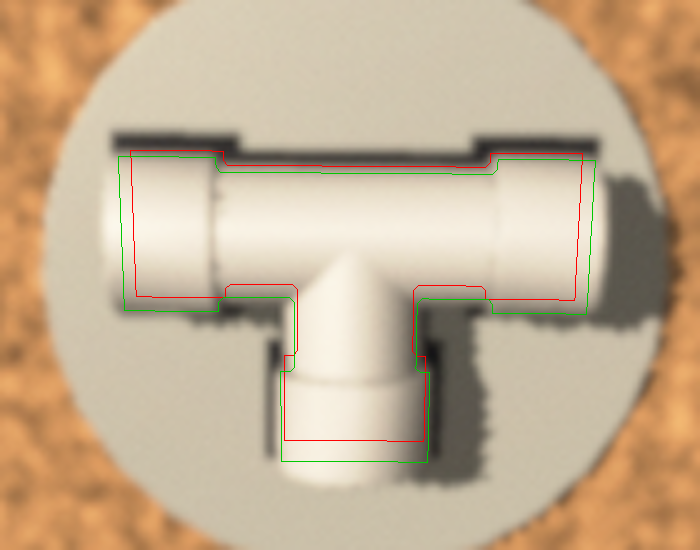

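Wrist, scene and side now put the tee within about 0.5, 1.6 and 1.9 mm of its outline. Next I'll go over the U-bend's −y leg.

```bash
python3 go.py 366.8 -242.7 150 -2.067; python3 -m jog '[[0.65,[12.7,0.5,6.6],[0,1.001,0]],[0.65,[12.7,0.5,6.6],[0,1.001,0]],[0.65,[12.7,0.5,6.6],[0,1.001,0]],[0.65,[12.7,0.5,6.6],[0,1.001,0]],[0.65,[12.7,0.5,6.6],[0,1.001,0]],[0.65,[12.7,0.5,6.6],[0,1.001,0]],[0.65,[12.7,0.5,6.6],[0,1.001,0]],[0.65,[12.7,0.5,6.6],[0,1.001,0]]]';python3 -m jog '[[0.65,[0,0,0],[0,0,0]],[0.65,[0,0,0],[0,0,0]]]';python3 m1.py 13 ubend;python3 go.py 366.8 -242.7 50 -2.067
```

```text
[[-0.0, -0.0, 1.0], [-1.0, -0.0, -0.0], [0.0, -1.0, -0.0]]
at [ 446.5 -125.6  157.2] yaw [-1.000e-03  3.000e-03 -1.066e+00] q [-0.3   0.29  2.03 -0.    0.83  0.77] w 65.7 F [-0.1 -0.4  0. ] t 27.6
shift cm [12.63  0.73  6.4 ] turn [1.000e-03 1.001e+00 3.000e-03] rows>= 7
t: 28.4
ee_pos: [367.4, -244.6, 152.1]
orientation: [-0.49, -1.943, 1.94]
ft_force: [0.3, 0.5, 0.0]
width: 57.2
t: 28.6
ee_pos: [368.1, -244.9, 153.0]
orientation: [-0.489, -1.945, 1.944]
ft_force: [0.9, 0.6, 0.8]
width: 57.4
ubend scene 640 [ 393.848 -298.29     2.64     0.652] rms 1.81
ubend side 375 [ 397.354 -297.84     2.632   -1.231] rms 1.52
ubend wrist 4793 [ 3.94733e+02 -2.99938e+02  2.64100e+00  2.38000e-01] rms 0.77
[[-0.0, -0.0, 1.0], [-1.0, -0.0, -0.0], [0.0, -1.0, -0.0]]
at [ 368.4 -245.1  153.5] yaw [-0.     0.    -2.066] q [-0.61  0.27  2.07  0.    0.8   1.45] w 57.1 F [-0.2  0.2 -0.3] t 28.75
shift cm [ 0.25 10.35 -0.13] turn [0.    0.001 0.   ] rows>= 3
```

View pics/wrist13.png

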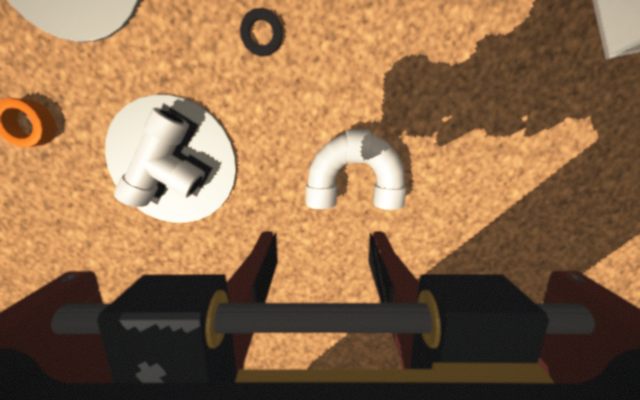

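```bash
python3 -m jog '[[0.65,[0.2,4,-0.1],[0,0,0]],[0.65,[0.2,8,-0.1],[0,0,0]],[0.65,[0.2,9,-0.1],[0,0,0]],[0.65,[0.2,9,-0.1],[0,0,0]],[0.65,[0.2,9,-0.1],[0,0,0]]]';python3 go.py 366.8 -242.6 5 -2.07
```

```text
t: 29.25
ee_pos: [367.7, -243.7, 64.6]
orientation: [-0.493, -1.944, 1.944]
ft_force: [-0.0, -0.3, 0.4]
width: 56.7
[[-0.0, -0.0, 1.0], [-1.0, -0.0, -0.0], [0.0, -1.0, -0.0]]
at [ 367.7 -243.7   64.6] yaw [ 0.000e+00 -1.000e-03 -2.067e+00] q [-0.61  0.44  2.12  0.    0.58  1.45] w 56.7 F [-0.  -0.3  0.4] t 29.25
shift cm [ 0.14  5.96 -0.06] turn [-0.     0.003 -0.001] rows>= 2
```

```bash
python3 -m jog '[[0.65,[0.1,3,0],[0,0.003,0]],[0.65,[0.1,5,0],[0,0.003,0]],[0.65,[0.1,6,0],[0,0.003,0]],[0.65,[0.1,6,0],[0,0.003,0]],[0.65,[0.1,6,0],[0,0.003,0]]]';python3 go.py 366.8 -242.6 5 -2.07;python3 -m jog '[[0.2,[0,0,0],[0,0,0]],[0.2,[0,0,0],[0,0,0]],[0.2,[0,0,0],[0,0,0]],[0.2,[0,0,0],[0,0,0]],[0.2,[0,0,0],[0,0,0]],[0.2,[0,0,0],[0,0,0]]]';python3 -m jog '[[0.2,[0,-4,0],[0,0,0]],[0.2,[0,-8,0],[0,0,0]],[0.2,[0,-13,0],[0,0,0]],[0.2,[0,-13,0],[0,0,0]],[0.2,[0,-13,0],[0,0,0]]]'
```

```text
t: 29.75
ee_pos: [366.9, -243.3, 4.6]
orientation: [-0.497, -1.942, 1.943]
ft_force: [0.3, 0.0, 0.8]
width: 57.1
[[-0.0, -0.0, 1.0], [-1.0, -0.0, -0.0], [0.0, -1.0, -0.0]]
at [ 366.9 -243.3    4.6] yaw [ 1.00e-03 -2.00e-03 -2.07e+00] q [-0.61  0.57  2.13 -0.    0.44  1.46] w 57.1 F [0.3 0.  0.8] t 29.75
shift cm [ 0.04 -0.04 -0.06] turn [-0.    -0.    -0.001] rows>= 1
t: 30.35
ee_pos: [366.4, -243.0, 4.1]
orientation: [-0.496, -1.942, 1.942]
ft_force: [-0.8, 0.7, 7.4]
width: 33.4
t: 30.85
ee_pos: [366.6, -243.1, 134.4]
orientation: [-0.498, -1.942, 1.943]
ft_force: [-0.6, 0.9, -2.1]
width: 33.7
```

```bash
python3 go.py 580 328 150 1.015; python3 -m jog '[[0.2,[8.5,-1.5,-60.2],[0,-3.085,0]],[0.2,[8.5,-1.5,-60.2],[0,-3.085,0]],[0.2,[8.5,-1.5,-60.2],[0,-3.085,0]],[0.2,[8.5,-1.5,-60.2],[0,-3.085,0]],[0.2,[8.5,-1.5,-60.2],[0,-3.085,0]],[0.2,[8.5,-1.5,-60.2],[0,-3.085,0]],[0.2,[8.5,-1.5,-60.2],[0,-3.085,0]],[0.2,[8.5,-1.5,-60.2],[0,-3.085,0]]]';python3 go.py 580 328 150 1.015
```

```text
[[-0.0, -0.0, 1.0], [-1.0, -0.0, -0.0], [0.0, -1.0, -0.0]]
at [ 366.6 -243.1  134.4] yaw [ 1.00e-03 -3.00e-03 -2.07e+00] q [-0.61  0.3   2.09  0.    0.75  1.46] w 33.7 F [-0.6  0.9 -2.1] t 30.85
shift cm [  8.62  -1.6  -60.35] turn [-0.004 -3.085  0.   ] rows>= 21
t: 31.65
ee_pos: [505.5, 133.3, 140.9]
orientation: [-0.673, 1.813, -1.812]
ft_force: [1.6, -0.7, -2.0]
width: 33.4
[[-0.0, -0.0, 1.0], [-1.0, -0.0, -0.0], [0.0, -1.0, -0.0]]
at [505.5 133.3 140.9] yaw [-0.003  0.004 -0.864] q [ 0.24  0.39  1.91 -0.    0.84  1.1 ] w 33.4 F [ 1.6 -0.7 -2. ] t 31.65
shift cm [-18.31  -0.97  -9.96] turn [ 5.000e-03 -1.879e+00  1.000e-03] rows>= 13
```

```bash
python3 -m jog '[[0.2,[-18.3,-1,-10],[0,-1.879,0]],[0.2,[-18.3,-1,-10],[0,-1.879,0]],[0.2,[-18.3,-1,-10],[0,-1.879,0]],[0.2,[-18.3,-1,-10],[0,-1.879,0]],[0.2,[-18.3,-1,-10],[0,-1.879,0]],[0.2,[-18.3,-1,-10],[0,-1.879,0]],[0.2,[-18.3,-1,-10],[0,-1.879,0]],[0.2,[-18.3,-1,-10],[0,-1.879,0]]]';python3 go.py 580 328 150 1.015
```

```text
t: 32.45
ee_pos: [580.5, 325.4, 149.5]
orientation: [-1.355, 0.961, -0.957]
ft_force: [-0.7, 0.9, -2.1]
width: 33.4
[[-0.0, -0.0, 1.0], [-1.0, -0.0, -0.0], [0.0, -1.0, -0.0]]
at [580.5 325.4 149.5] yaw [-0.002  0.005  0.336] q [ 0.49  0.57  1.58 -0.    1.    0.16] w 33.4 F [-0.7  0.9 -2.1] t 32.45
shift cm [-0.27 -0.05  0.04] turn [ 0.006 -0.679 -0.001] rows>= 5
```

```bash
python3 -m jog '[[0.2,[0,0,0],[0,-0.679,0]],[0.2,[0,0,0],[0,-0.679,0]],[0.2,[0,0,0],[0,-0.679,0]],[0.2,[0,0,0],[0,-0.679,0]],[0.2,[0,0,0],[0,-0.679,0]],[0.2,[0,0,0],[0,-0.679,0]],[0.2,[0,0,0],[0,-0.679,0]],[0.2,[0,0,0],[0,-0.679,0]]]';python3 m1.py 14 pad_ubend; python3 rel.py wrist14 "(515,412)";python3 go.py 515.7 368.5 60 1.015
```

```text
t: 33.25
ee_pos: [581.7, 325.7, 152.1]
orientation: [-1.527, 0.443, -0.441]
ft_force: [-0.3, 0.4, -1.3]
width: 33.5
pad_ubend scene
  disc [507.9 412.4  75.7] cost 2.44 outline [501.802 407.07   -0.54    8.944] rms 2.56 n 136
pad_ubend side
  disc [516.5 416.4  69.8] cost 1.96 outline [517.596 413.296  -0.555   1.863] rms 0.75 n 143
pad_ubend wrist
  disc [516.4 411.5  69.2] cost 1.36 outline [516.138 411.914   5.722   2.711] rms 2.58 n 484
wrist14 disc (array([516.04095   , 411.91130013,  69.3327942 ]), np.float64(0.7330508474576272))
[[-0.0, -0.0, 1.0], [-1.0, -0.0, -0.0], [0.0, -1.0, -0.0]]
at [582.2 325.9 153.2] yaw [-0.     0.     1.008] q [ 0.49  0.56  1.58 -0.    1.   -0.52] w 33.3 F [-0.  -0.8 -1.7] t 33.4
shift cm [-7.9   9.32  0.06] turn [ 0.    -0.007 -0.   ] rows>= 3
```

View pics/wrist14.png

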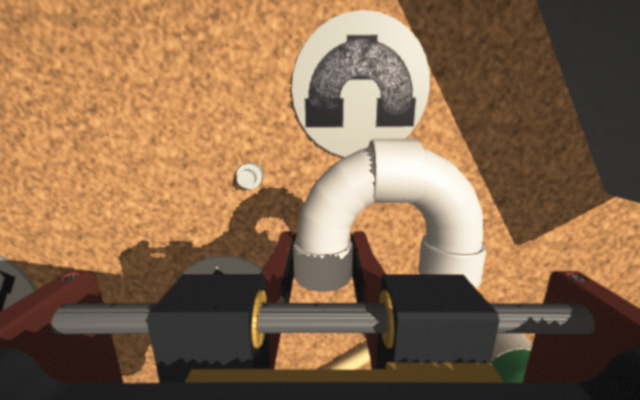

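The held U-bend faces its outline at (362,85), in the same orientation. I'll move over the pad.

```bash
python3 -m jog '[[0.2,[-3,2,0],[0,-0.007,0]],[0.2,[-6,5,0.1],[0,-0.007,0]],[0.2,[-8,9,0.1],[0,-0.007,0]],[0.2,[-8,11,0.1],[0,-0.007,0]],[0.2,[-8,11,0.1],[0,-0.007,0]],[0.2,[-8,11,0.1],[0,-0.007,0]],[0.2,[-8,11,0.1],[0,-0.007,0]]]';python3 go.py 514.9 369.1 9.5 1.015
```

```text
t: 34.1
ee_pos: [516.6, 369.9, 45.2]
orientation: [-1.524, 0.434, -0.437]
ft_force: [-0.1, -0.3, -1.6]
width: 33.3
[[-0.0, -0.0, 1.0], [-1.0, -0.0, -0.0], [0.0, -1.0, -0.0]]
at [516.6 369.9  45.2] yaw [ 0.    -0.003  1.015] q [ 0.6   0.67  1.69 -0.    0.78 -0.41] w 33.3 F [-0.1 -0.3 -1.6] t 34.1
shift cm [-0.11  3.57 -0.17] turn [-0.003 -0.     0.001] rows>= 1
```

```bash
python3 -m jog '[[0.2,[-0.1,1.5,-0.1],[0,0,0]],[0.2,[-0.1,2.8,-0.1],[0,0,0]],[0.2,[-0.1,3.2,-0.1],[0,0,0]],[0.2,[-0.1,3.2,-0.1],[0,0,0]],[0.2,[-0.1,3.2,-0.1],[0,0,0]]]';python3 go.py 514.9 369.1 9.5 1.015
```

```text
t: 34.6
ee_pos: [513.7, 369.0, 11.3]
orientation: [-1.527, 0.435, -0.435]
ft_force: [-0.3, 0.1, -1.6]
width: 33.6
[[-0.0, -0.0, 1.0], [-1.0, -0.0, -0.0], [0.0, -1.0, -0.0]]
at [513.7 369.   11.3] yaw [-0.     0.     1.016] q [ 0.6   0.72  1.7   0.    0.72 -0.41] w 33.6 F [-0.3  0.1 -1.6] t 34.6
shift cm [0.1  0.18 0.07] turn [ 0.     0.001 -0.   ] rows>= 1
```

```bash
python3 -m jog '[[0.2,[0.1,0.1,0.05],[0,0,0]],[0.2,[0.1,0.2,0.05],[0,0,0]],[0.2,[0.1,0.2,0.05],[0,0,0]]]';python3 go.py 514.9 369.1 9.5 1.015;python3 -m jog '[[0.6,[0,0,0],[0,0,0]],[0.6,[0,0,0],[0,0,0]],[0.6,[0,0,0],[0,0,0]],[0.6,[0,0,0],[0,0,0]],[0.6,[0,-2,0],[0,0,0]],[0.6,[0,-6,0],[0,0,0]],[0.6,[0,-11,0],[0,0,0]],[0.6,[0,-16,0],[0,0,0]]]';python3 -m jog '[[0.6,[0,0,0],[0,0,0]],[0.6,[0,0,0],[0,0,0]]]';python3 chk.py 15 ubend wrist,scene,side; python3 rel.py wrist15 "(515,412)";python3 ov.py wrist15 ubend 516 412 -0.556 pics/ov15.png; python3 -c "
import numpy as np
for n,p in dict(w=(515.9,412.0),sc=(514.0,413.5),si=(517.6,413.3)).items(): print(n,np.add(p,(-29*.849,29*.529)))"
```

```text
t: 34.9
ee_pos: [515.0, 369.1, 9.7]
orientation: [-1.526, 0.435, -0.435]
ft_force: [-0.3, -0.2, -1.3]
width: 33.3
[[-0.0, -0.0, 1.0], [-1.0, -0.0, -0.0], [0.0, -1.0, -0.0]]
at [515.  369.1   9.7] yaw [ 0.    -0.     1.016] q [ 0.6   0.72  1.7   0.    0.72 -0.41] w 33.3 F [-0.3 -0.2 -1.3] t 34.9
shift cm [-0.01  0.02 -0.  ] turn [-0.     0.001  0.   ] rows>= 1
t: 35.7
ee_pos: [514.3, 368.6, 170.8]
orientation: [-1.528, 0.436, -0.434]
ft_force: [0.7, -0.3, 0.4]
width: 52.8
t: 35.9
ee_pos: [515.4, 369.5, 171.1]
orientation: [-1.524, 0.433, -0.436]
ft_force: [0.0, -0.3, -0.2]
width: 52.7
ubend wrist 4459 [4.92340e+02 4.25446e+02 5.73500e+00 2.42000e-01] rms 0.77
ubend scene 948 [491.207 427.196   5.726   0.495] rms 1.56
ubend side 987 [4.94357e+02 4.28693e+02 5.72000e+00 4.10000e-02] rms 1.18
wrist15 disc (array([515.43229867, 412.21479732,  69.02896823]), np.float64(0.9795918367346939))
w [491.279 427.341]
sc [489.379 428.841]
si [492.979 428.641]
```

View pics/ov15.png

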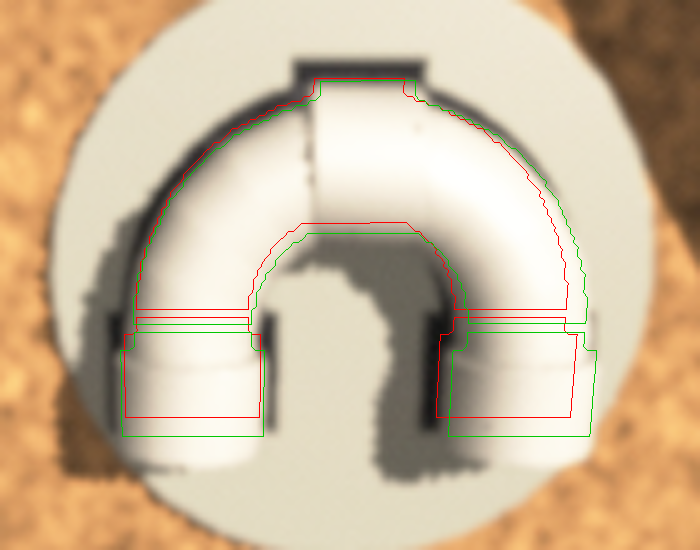

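The U-bend sits on its outline, about 2 mm too far towards its open ends. I'll trim that with one regrip.

```bash
python3 -m jog '[[0.62,[0,5,0],[0,0,0]],[0.62,[0,10,0],[0,0,0]],[0.62,[0,14,0],[0,0,0]],[0.62,[0,15.9,0],[0,0,0]],[0.62,[0,15.9,0],[0,0,0]],[0.62,[0,15.9,0],[0,0,0]]]'; python3 go.py 514.9 369.1 9.5 1.015;python3 -m jog '[[0.2,[0,0,0],[0,0,0]],[0.2,[0,0,0],[0,0,0]],[0.2,[0,0,0],[0,0,0]],[0.2,[0,0,0],[0,0,0]],[0.2,[0,0,0],[0,0,0]],[0.2,[0,0,0],[0,0,0]]]'; python3 -m jog '[[0.2,[0,-0.6,0],[0,0,0]],[0.2,[0,-0.6,0],[0,0,0]],[0.2,[-0.17,-0.6,0],[0,0.007,0]],[0.2,[-0.17,-0.6,0],[0,0.007,0]],[0.2,[-0.17,-0.6,0],[0,0.007,0]]]';python3 go.py 513.5 370 9.5 1.008;python3 -m jog '[[0.2,[0,0.3,0],[0,0,0]],[0.2,[0,0.6,0],[0,0,0]],[0.2,[0,0.63,0],[0,0,0]],[0.2,[0,0.63,0],[0,0,0]]]'
```

```text
t: 36.65
ee_pos: [513.4, 368.0, 8.1]
orientation: [-1.53, 0.437, -0.433]
ft_force: [-0.5, 0.1, -0.3]
width: 54.7
[[-0.0, -0.0, 1.0], [-1.0, -0.0, -0.0], [0.0, -1.0, -0.0]]
at [513.4 368.    8.1] yaw [-0.     0.004  1.016] q [ 0.6   0.72  1.7   0.    0.72 -0.41] w 54.7 F [-0.5  0.1 -0.3] t 36.65
shift cm [ 0.07 -0.14  0.17] turn [ 0.004  0.001 -0.002] rows>= 1
t: 37.25
ee_pos: [514.7, 369.0, 10.5]
orientation: [-1.527, 0.435, -0.435]
ft_force: [0.1, 1.3, -1.4]
width: 32.9
t: 37.75
ee_pos: [513.2, 369.9, 16.4]
orientation: [-1.526, 0.44, -0.44]
ft_force: [0.0, -0.5, -1.6]
width: 33.5
[[-0.0, -0.0, 1.0], [-1.0, -0.0, -0.0], [0.0, -1.0, -0.0]]
at [513.2 369.9  16.4] yaw [-0.     0.     1.009] q [ 0.61  0.71  1.7  -0.    0.73 -0.4 ] w 33.5 F [ 0.  -0.5 -1.6] t 37.75
shift cm [0.02 0.69 0.02] turn [ 0.     0.001 -0.   ] rows>= 1
t: 38.15
ee_pos: [513.4, 369.9, 10.3]
orientation: [-1.526, 0.441, -0.44]
ft_force: [-1.2, -0.8, 3.1]
width: 33.2
```

Contact. I'll release it, back off well clear, and check all four.

```bash
python3 -m jog '[[0.62,[0,0,0],[0,0,0]],[0.62,[0,0,0],[0,0,0]],[0.62,[0,0,0],[0,0,0]],[0.62,[0,0,0],[0,0,0]],[0.62,[0,-2,0],[0,0,0]],[0.62,[0,-6,0],[0,0,0]],[0.62,[0,-11,0],[0,0,0]],[0.62,[0,-16,0],[0,0,0]]]';python3 -m jog '[[0.6,[0,0,0],[0,0,0]],[0.6,[0,0,0],[0,0,0]]]';python3 chk.py 16 ubend,nut,tee,elbow wrist,scene,side; python3 rel.py wrist16 "(515,412)"
```

```text
t: 38.95
ee_pos: [512.9, 369.6, 171.4]
orientation: [-1.527, 0.441, -0.44]
ft_force: [1.4, 0.9, -0.6]
width: 54.4
t: 39.15
ee_pos: [514.0, 370.3, 171.7]
orientation: [-1.523, 0.439, -0.442]
ft_force: [-0.5, 0.1, -1.1]
width: 53.2
ubend wrist 4449 [ 4.91493e+02  4.26549e+02 -5.58000e-01  2.35000e-01] rms 0.76
elbow wrist 191 [682.517 158.592   1.412   1.005] rms 1.04
ubend scene 946 [490.244 428.417  -0.568   0.676] rms 1.61
nut scene 397 [ 666.56  -143.715 -266.613    0.983] rms 2.29
tee scene 655 [ 4.84444e+02 -1.06276e+02  3.63400e+00 -1.50000e-02] rms 1.85
elbow scene 695 [658.967 160.464   3.466   0.853] rms 1.73
ubend side 981 [4.93548e+02 4.30070e+02 5.70200e+00 1.83000e-01] rms 1.14
tee side 358 [ 487.253 -105.038    3.643   -0.806] rms 1.41
wrist16 disc (array([515.37356147, 412.19086116,  69.00655934]), np.float64(0.9853372434017595))
```

View pics/side16.png

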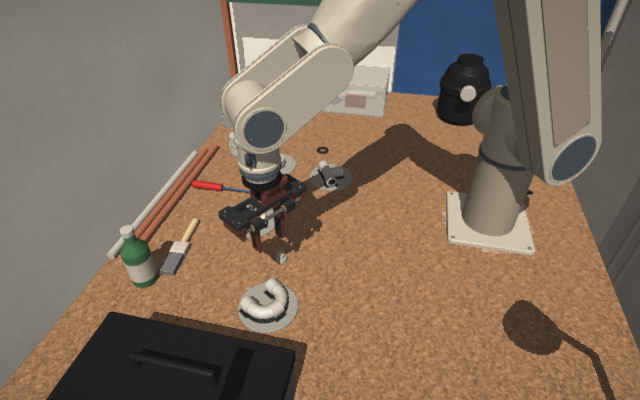

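View pics/scene16.png

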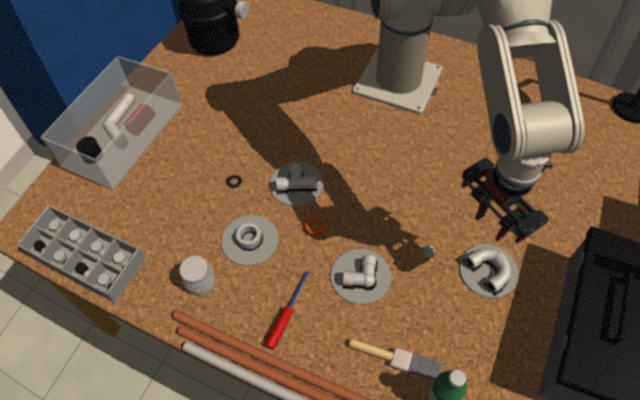

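The scene picture shows all four fittings on their pads: nut (249,236), tee (296,183), elbow (362,272), U-bend (490,268). The gripper is clear of everything, so I'll let the arm settle and hand in.

```bash
python3 -m jog '[[0.6,[0,-2,0],[0,0,0]],[0.6,[0,-2,0],[0,0,0]],[0.6,[0,-2,0],[0,0,0]],[0.6,[0,-2,0],[0,0,0]]]'; python3 -c "
from workcell import ctrl
print(ctrl.close_job())"
```

```text
t: 39.7
ee_pos: [512.8, 369.5, 188.7]
orientation: [-1.527, 0.442, -0.439]
ft_force: [0.4, 0.7, 0.0]
width: 52.4
the job is handed in; nothing more can be done
None
```

All four fittings are lying flat on their own pads and released. I handed the job in at about 40 s of the 106 s, with the gripper well clear. I regripped the nut, tee and U-bend once each to trim placing errors of 2–3 mm.

Offsets from the outline (or pad centre, for the nut) in my last usable fits, each measured within one camera's own picture:

| Fitting | Wrist camera | Scene camera | Side camera | Turn error |
|---|---|---|---|---|
| Nut | 0.8 mm | 3–4 mm | not measured | does not matter |
| Tee | 0.5 mm | about 1.9 mm | about 2 mm | 0.01 rad or less |
| Elbow | about 1.6 mm | about 2 mm | about 1 mm | about 0.01 rad |
| U-bend | about 1 mm | about 1 mm | about 1.5 mm | 0.00–0.025 rad |

**Disagreements:**
- **Nut:** the scene camera's fit was poor, with residuals of 2.3 mm against 0.6 mm on the wrist camera, so I trusted the wrist camera. In the final check the side camera's view of the nut was blocked by the arm.
- **Elbow:** the wrist camera caught only an edge of it in the final check and gave a meaningless fit. Its wrist and side figures come from earlier pictures, taken just after it was placed and again after the nut was first placed.
- **Tee:** its wrist figure also comes from just after it was placed, because it was out of the wrist camera's view in the final check.

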